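# Sound the bores of a slanted punch rack

## Robot

A 6-joint arm with a two-finger parallel gripper is mounted at the origin on the work surface. World frame = base frame: x ahead of the robot, y to its left, z up, the work surface at z = 0. Lengths are in m, angles in degrees, forces in N, time in s.
With the tool pointing down it reaches from about 0.4 to 0.825 m from the base axis. Payload 7 kg.
Tool frame: the origin (TCP) lies on the centre line of the jaws, within the pads' length; the fingertips stand 17 mm ahead of it and the grasp point (between the pads) lies 2 mm behind it; y points along the fingers, z is the direction in which the jaws open and shut, and the axes are right-handed (so a half turn about y gives the same grasp; the last joint's range is limited). The gripper opens to 88 mm and grips with 3 to 60 N. Pads are 19 mm wide; open, the fingers measure 130 mm over their backs; the gripper's body (78 mm by 193 mm) begins 47 mm behind the grasp point.
Start: joints at [-47.206, 20.546, 0.682, 0, -70.136, -16.507], TCP at [0.299, -0.605, 0.216] pointing down, gripper open.
Joint ranges: [-176.03, 176.03], [-82.01, 121.73], [-58.28, 71.71], [-173.87, 95.51], [-174.79, -0.11], [-173.66, 173.66]. Speed limits (degrees/s): [136.94, 136.94, 172.46, 180, 180, 180].

## Interface

Orientations are given as [roll, pitch, yaw] about the fixed x, y, z axes, in that order (R = Rz(yaw) Ry(pitch) Rx(roll)).
In Python, from plant import r, capture, camera_info gives the robot as it stands. The module is installed in compiled form; this text tells all that it offers.
- The arm moves only by the tool apply_moves, never from a script. Its argument "deltas" is a list of rows, each an object of numbers: "tx", "ty", "tz": the shift along the tool's x, y, z in m; "turn": the turn about the tool's y in rad; "gripper": the finger opening in m, from 0 to 0.0876. A call has 1 to 5 rows; each row is the pose to reach, as a shift and turn from the pose commanded when the call began, along the tool's axes at that moment; what a row does not reach only later rows make up. A row lasts 1/10 s, in which the tool goes at most 50 mm and 8.59 degrees, less where a joint would pass 70% of its speed; a pose out of reach is approached as far as the arm can. A call with a gripper value outside its range is refused whole. The fingers move at their own pace and stop on an object; "newtons" is the grip in N (left out, the last holds). Time passes only in rows, so rows that repeat a pose let the fingers close. It gives the time, the measured TCP pose, the force and the opening at its end, in the units of the state.
- r.get_state(): the state, without advancing time (a new reading comes with each control period).
- capture(name): name is "side" or "top" or "wrist"; returns (picture, depth): 384x512x3 uint8, red, green, blue; 384x512 float32, m along the optical axis (not along the pixel's ray), 0 where there is no reading.
- camera_info(name): a dict with "K" (3x3 intrinsics, pixels), "eye" and "orientation" of the camera in the world; the wrist camera has in their place "tool_from_camera" (4x4, takes a point from camera to tool coordinates, whose origin is the TCP and whose axes are the tool frame's). Camera axes: x right, y up, looking along -z (the intrinsics and any distortion apply to the point x, -y, -z); pixel columns grow to the right and rows downward; lengths in m; the calibration is good to about 2 mm. The wrist camera is an equidistant fisheye: a pixel r from the principal point sees the ray r / f radians off the axis. A picture is of the moment at which its call begins: read the wrist's pose just before it. camera_info takes no time and is no camera call.
- r.close_job(): hands the job in, once; it reports no verdict.
The state is a dict: "time_s": time; "joints": joint angles; "qd": joint speeds; "joint_torque": joint torques, N m; "tcp_pos": TCP position; "eef_rot": TCP orientation; "contact_force": force on the tool from outside, world axes, zero at the start; "moment": the same for the moment, N m; "gripper_width": finger opening in m.
Only numpy, scipy, OpenCV 4.12 (cv2) and the standard library are available. Lean on these libraries where they do the work, as an engineer would, in place of code of your own. Each camera call takes 0.05 s, during which the arm holds its last target.

## Task

Take the depth rod from its steel holder and sound the three bores of the slanted wooden punch rack, in the order red, yellow, blue: lower the rod into each until it bottoms and its orange spring feeler gives by a few millimetres, gently, never driving the feeler right in to its stop. Their depths are 50, 65 and 80 mm, in unknown order: read each from how far the rod goes in, then leave the rod standing on the bottom of the 65 mm bore, let go of it, and leave the other things on the bench where they are.

Things in the scene. Friction and masses are not known exactly. Their poses are not given: they have to be found in the camera images.
- rod_grip (a point): Centre of the square light-wood handle of the depth rod (handle 26 x 26 mm across, 53 mm long; its flats face the x and y axes of this frame). The rod is 170 mm long, 130 g give or take a third; z runs along the rod from tip to handle. Below the handle is a 22 mm brass collar 6 mm thick, then a round steel shaft 12 mm in diameter with dark ring marks every 10 mm.
- rod_tip (a point): Lower end of the depth rod: the end of its orange feeler when not pressed in, 143 mm from rod_grip along the rod; same axes. The point is fixed to the rod and does not move with the feeler. The feeler is 10 mm in diameter and stands 14 mm out of the shaft.
- feeler (a joint): How far the orange spring feeler is pushed up into the rod, in m: 0 free, 0.012 at its stop. It begins to give at 2.5 N and takes 0.6 N more per mm (4.3 N at 3 mm, 9.7 N at the stop). The rod's own weight does not press it in.
- holder: Fixed dark steel block 85 x 85 x 50 mm, origin at the centre of its underside. The rod starts upright in its central blind hole, 15 mm across and 40 mm deep (rod tip 10 mm above the bench).
- rack: Fixed slanted wooden punch rack: dark base plate 135 x 200 x 12 mm (origin at the centre of its underside) carrying a block 70 x 180 x 105 mm whose top leans 15 degrees towards -x of this frame. Three bores in a row, 50 mm apart, red, yellow, blue along -y.
- bore_red (a point): Centre of the mouth of the red-framed bore in the rack's top face, about 113 mm above the bench. z points out along the bore's axis, 15 degrees from vertical; y is level, along the row. Bore 18 mm in diameter, 2 mm chamfer, flat bottom; depth 50, 65 or 80 mm (each true to 2 mm), one of each, unknown which.
- bore_yellow (a point): Centre of the mouth of the yellow-framed bore in the rack's top face, about 113 mm above the bench. z points out along the bore's axis, 15 degrees from vertical; y is level, along the row. Bore 18 mm in diameter, 2 mm chamfer, flat bottom; depth 50, 65 or 80 mm (each true to 2 mm), one of each, unknown which.
- bore_blue (a point): Centre of the mouth of the blue-framed bore in the rack's top face, about 113 mm above the bench. z points out along the bore's axis, 15 degrees from vertical; y is level, along the row. Bore 18 mm in diameter, 2 mm chamfer, flat bottom; depth 50, 65 or 80 mm (each true to 2 mm), one of each, unknown which.
- candle: Bystander: pale wax-coloured candle, 68 mm across, 120 mm tall. Leave it alone.
- tape: Bystander: black roll of tape lying flat, 90 mm across, 24 mm high. Leave it alone.
- mallet: Bystander: brass-headed mallet with light wooden handle, 260 mm long, lying. Leave it alone.
- bowl: Bystander: white bowl, 110 mm across, 50 mm high. Leave it alone.
- awl: Bystander: awl with dark wooden handle, 160 mm long, lying between rack and holder. Leave it alone.
- jar: Bystander: amber jar with steel cap, 80 mm across, 100 mm tall. Leave it alone.
- wax: Bystander: yellow block of wax, 100 x 60 x 30 mm. Leave it alone.
Not all that is in view belongs to the job. What is shaped like the part that bears rod_grip but purple is not meant.

How it is judged (in metres and radians):
On the way, in this order (a step that is already met when the one before it is completed fails the run):
1. the rod is bottomed in the red bore, its feeler pushed in by at least 2 mm (x of rod_tip in the frame of bore_red between -0.008 and 0.008 m and y of rod_tip in the frame of bore_red between -0.008 and 0.008 m and z of rod_tip in the frame of bore_red below -0.042 m and value of joint feeler above 0.002 m), for 0.1 s.
2. the rod is bottomed in the yellow bore, its feeler pushed in by at least 2 mm (x of rod_tip in the frame of bore_yellow between -0.008 and 0.008 m and y of rod_tip in the frame of bore_yellow between -0.008 and 0.008 m and z of rod_tip in the frame of bore_yellow below -0.042 m and value of joint feeler above 0.002 m), for 0.1 s.
3. the rod is bottomed in the blue bore, its feeler pushed in by at least 2 mm (x of rod_tip in the frame of bore_blue between -0.008 and 0.008 m and y of rod_tip in the frame of bore_blue between -0.008 and 0.008 m and z of rod_tip in the frame of bore_blue below -0.042 m and value of joint feeler above 0.002 m), for 0.1 s.
At the end, for the whole second after the job is handed in: The rod stands released and at rest in the 65 mm bore: its tip 58 to 72 mm below that bore's mouth (only true of that bore once it rests on the bottom), within 8 mm of the axis and 0.2 rad of its direction, feeler not pressed (under 2 mm) (((x of rod_tip in the frame of bore_red between -0.008 and 0.008 m and y of rod_tip in the frame of bore_red between -0.008 and 0.008 m and z of rod_tip in the frame of bore_red between -0.072 and -0.058 m and angle between the z axis of rod_tip and the z axis of bore_red, either way round below 0.2 rad) or (x of rod_tip in the frame of bore_yellow between -0.008 and 0.008 m and y of rod_tip in the frame of bore_yellow between -0.008 and 0.008 m and z of rod_tip in the frame of bore_yellow between -0.072 and -0.058 m and angle between the z axis of rod_tip and the z axis of bore_yellow, either way round below 0.2 rad) or (x of rod_tip in the frame of bore_blue between -0.008 and 0.008 m and y of rod_tip in the frame of bore_blue between -0.008 and 0.008 m and z of rod_tip in the frame of bore_blue between -0.072 and -0.058 m and angle between the z axis of rod_tip and the z axis of bore_blue, either way round below 0.2 rad)) and value of joint feeler below 0.002 m and linear speed of rod below 0.02 m/s); the robot touches nothing.
It fails at once if the feeler is driven in to its stop (more than 11.5 mm) (value of joint feeler above 0.0115 m).
It fails at once if a bystander is moved more than 30 mm (distance of any of candle, tape, mallet, bowl, awl, jar, wax from where it was at the start of the episode above 0.03 m).
It also fails if it takes over 72 s, if anything falls off the work surface, if the arm or the gripper's body presses on something with over 40 N, if the wrist force passes 120 N, or if a joint passes its speed limit or range.

## Working session

There is one attempt and no reset: what is moved stays moved. The work goes in short steps, Python scripts to look and compute and a tool call to move; the robot and the scene stay as the last step left them, time stands still between calls to the robot, and variables do not carry over. Pictures are saved under pics/ and viewed, and the job is handed in when it is done.

Besides the shell and the picture viewer there is one more tool, called after "Emit:" in YAML: its name, and indented under it one key for each argument. apply_moves: Moves the arm, as the interface text tells. Its arguments: {"type":"object","properties":{"deltas":{"type":"array","items":{"type":"object","properties":{"tx":{"type":"number"},"ty":{"type":"number"},"tz":{"type":"number"},"turn":{"type":"number"},"gripper":{"type":"number"}}}},"newtons":{"type":"number"}},"required":["deltas"]}

```bash
mkdir -p pics; ls; python3 - <<'E'
from plant import r,capture,camera_info
import cv2,numpy as np
print(r.get_state())
for n in ["side","top","wrist"]:
    print(n,camera_info(n))
    p,d=capture(n)
    cv2.imwrite(f"pics/{n}0.png",p[:,:,::-1]); np.save(f"pics/{n}0_d.npy",d)
E
```

```text
pics
{'time_s': 0.0, 'joints': array([-4.72055852e+01,  2.05928330e+01,  6.34049035e-01, -2.18952577e-02,
       -7.01347874e+01, -1.65076074e+01]), 'qd': array([-0.05248681, -0.09816137,  0.11041143, -0.08638105, -0.03439473,
       -0.12965371]), 'joint_torque': array([-1.61707278e-03, -5.82711732e+01,  2.93049073e+01,  6.99695528e+00,
        6.77060147e-03, -2.00475574e-04]), 'tcp_pos': array([ 0.29870451, -0.60474962,  0.21530342]), 'eef_rot': array([-8.99044364e+01,  6.85608516e-03,  2.62793561e+01]), 'contact_force': array([ 0.0573344 , -0.29646851, -0.12705513]), 'moment': array([-0.00162006, -0.01827955, -0.01311528]), 'gripper_width': 0.08723611547421428}
side {'K': array([[445.06573294,   0.        , 262.89213736],
       [  0.        , 445.06573294, 197.37142506],
       [  0.        ,   0.        ,   1.        ]]), 'eye': array([0.06457269, 0.83882212, 0.76922946]), 'orientation': array([  55.41311177,    1.0503611 , -151.36178252])}
top {'K': array([[361.65474976,   0.        , 257.6627098 ],
       [  0.        , 361.65474976, 194.88437907],
       [  0.        ,   0.        ,   1.        ]]), 'eye': array([0.35642712, 0.0098283 , 1.13288889]), 'orientation': array([  9.83040833,  -0.38575577, -90.46627541])}
wrist {'K': array([[297.31863964,   0.        , 257.79395258],
       [  0.        , 297.31863964, 189.7274451 ],
       [  0.        ,   0.        ,   1.        ]]), 'tool_from_camera': array([[-7.87231837e-04, -9.51320399e-01, -3.08202657e-01,
        -8.46013341e-02],
       [ 1.45718719e-03,  3.08201334e-01, -9.51320038e-01,
        -1.68221822e-01],
       [ 9.99998628e-01, -1.19801838e-03,  1.14362599e-03,
         2.02028563e-04],
       [ 0.00000000e+00,  0.00000000e+00,  0.00000000e+00,
         1.00000000e+00]])}
```

View pics/side0.png

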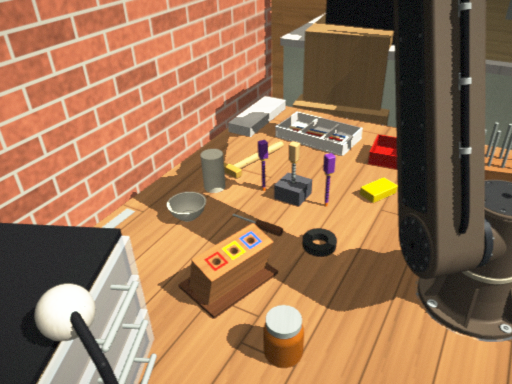

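View pics/top0.png

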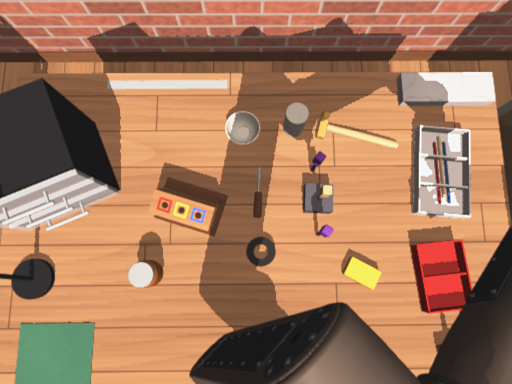

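View pics/wrist0.png

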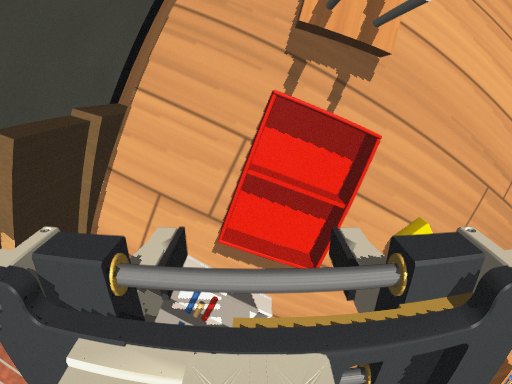

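```bash
cat > h.py <<'E'
import numpy as np,cv2
from scipy.spatial.transform import Rotation as R
def rot(e): return R.from_euler('xyz',e,degrees=True).as_matrix()
from plant import camera_info
def ray(n,u,v,state=None):
    c=camera_info(n);K=c['K']
    x=(u-K[0,2])/K[0,0];y=(v-K[1,2])/K[1,1]
    if n!='wrist':
        d=np.array([x,-y,-1.]);return np.array(c['eye']),rot(c['orientation'])@d
    t=np.hypot(x,y);s=np.sin(t)/t if t>1e-9 else 1
    d=np.array([x*s,-y*s,-np.cos(t)])
    T=c['tool_from_camera'];Rt=rot(state['eef_rot'])
    return np.array(state['tcp_pos'])+Rt@T[:3,3],Rt@T[:3,:3]@d
def plane(n,u,v,z,state=None):
    o,d=ray(n,u,v,state);return o+d*(z-o[2])/d[2]
def tri(*rays):
    A=np.zeros((3,3));b=np.zeros(3)
    for o,d in rays:
        d=d/np.linalg.norm(d);P=np.eye(3)-np.outer(d,d);A+=P;b+=P@o
    p=np.linalg.solve(A,b)
    res=[np.linalg.norm((np.eye(3)-np.outer(d,d)/(d@d))@(p-o)) for o,d in rays]
    return p,np.array(res)
def dep(n,u,v,D):
    o,d=ray(n,u,v);return o+d*D[int(round(v)),int(round(u))]
def proj(n,p,state=None):
    c=camera_info(n);K=c['K']
    if n!='wrist':
        q=rot(c['orientation']).T@(np.array(p)-c['eye']);x,y=-q[0]/q[2],q[1]/q[2]
    else:
        T=c['tool_from_camera'];q=T[:3,:3].T@(rot(state['eef_rot']).T@(np.array(p)-state['tcp_pos'])-T[:3,3])
        a=np.array([q[0],-q[1]]);n_=np.linalg.norm(a);t=np.arctan2(n_,-q[2]);x,y=a/n_*t
    return np.array([K[0,0]*x+K[0,2],K[1,1]*y+K[1,2]])
E
python3 - <<'E'
import cv2
t=cv2.imread('pics/top0.png');s=cv2.imread('pics/side0.png')
cv2.imwrite('pics/crop_t.png',cv2.resize(t[140:260,140:350],None,fx=3.7,fy=3.7,interpolation=cv2.INTER_CUBIC))
cv2.imwrite('pics/crop_s.png',cv2.resize(s[130:320,170:350],None,fx=3.1,fy=3.1,interpolation=cv2.INTER_CUBIC))
E
```

```text
(no output)
```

View pics/crop_t.png

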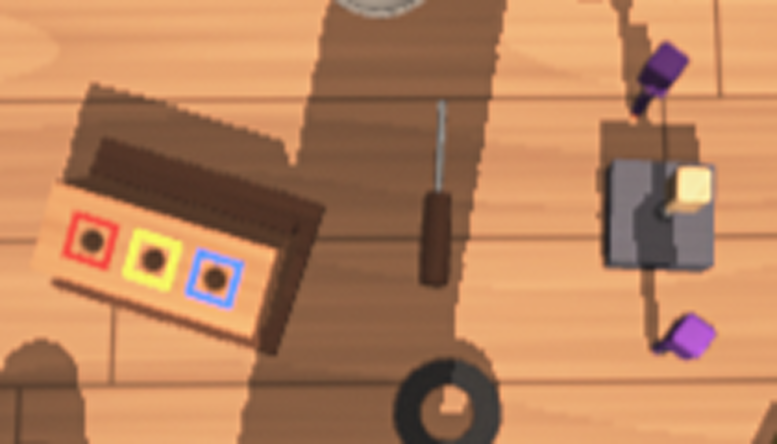

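View pics/crop_s.png

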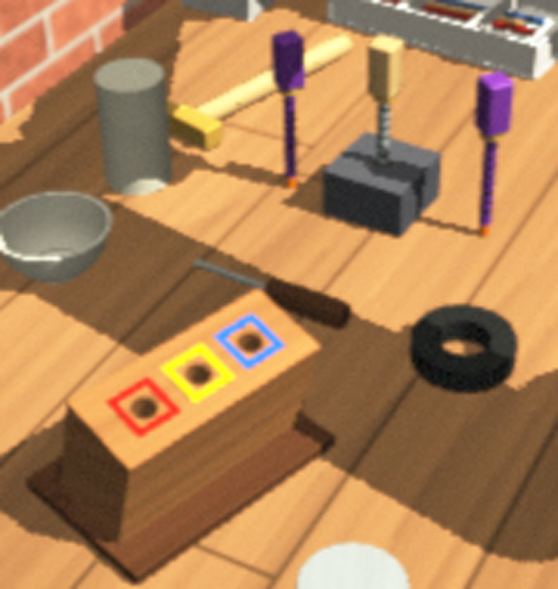

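Three rods are in view in the top picture: a light-wood handle at (327,190) in the steel holder, and purple ones at (319,158) and (327,231). The light-wood one is meant, since it stands in the holder and isn't purple; the crops confirm this. Next I measure.

```bash
cat > meas.py <<'E'
from h import *
def load(n,k='0'): return cv2.imread(f'pics/{n}{k}.png'),np.load(f'pics/{n}{k}_d.npy')
I={n:load(n) for n in('top','side')}
W={'top':(140,140,225,260),'side':(180,215,285,285)}
def cen(n,lo,hi,win):
    x0,y0,x1,y1=win;h=cv2.cvtColor(I[n][0],cv2.COLOR_BGR2HSV)[y0:y1,x0:x1]
    m=cv2.inRange(h,lo,hi);k,l,st,ce=cv2.connectedComponentsWithStats(m)
    i=1+np.argmax(st[1:,4]);pts=np.argwhere(l==i)[:,::-1].astype(np.int32)
    (c,sz,a)=cv2.minAreaRect(pts);hull=cv2.convexHull(pts);M=cv2.moments(hull)
    return np.array([M['m10']/M['m00']+x0,M['m01']/M['m00']+y0]),sz,a,st[i,4]
B={}
for c,lo,hi in(('red',(0,170,150),(7,255,255)),('yellow',(24,170,150),(32,255,255)),('blue',(100,120,120),(125,255,255))):
    if c=='red': lo=(0,190,150)
    r_=[]
    for n in('top','side'):
        p,sz,a,ar=cen(n,lo,hi,W[n]);print(c,n,p,sz,ar);r_.append(ray(n,*p))
    B[c],res=tri(*r_);print('  ->',B[c],res, 'z.113:',plane('top',*cen('top',lo,hi,W['top'])[0],.113))
d=B['red']-B['blue'];print('row',d,np.linalg.norm(d),'yaw of rack y',np.degrees(np.arctan2(d[1],d[0])))
# handle
h=[]
for n,win in(('top',(318,180,336,202)),('side',(284,138,304,166))):
    p,sz,a,ar=cen(n,(18,60,120),(30,170,255),win);print('handle',n,p,sz,a,ar)
E
python3 meas.py
python3 - <<'E'
import cv2
t=cv2.imread('pics/top0.png');s=cv2.imread('pics/side0.png')
a=cv2.resize(t[175:220,295:345],None,fx=8,fy=8,interpolation=cv2.INTER_NEAREST)
b=cv2.resize(s[135:210,265:325],None,fx=6,fy=6,interpolation=cv2.INTER_NEAREST)
b=cv2.copyMakeBorder(b,0,90,0,0,cv2.BORDER_CONSTANT);a=cv2.copyMakeBorder(a,0,540-a.shape[0],0,0,cv2.BORDER_CONSTANT)
b=b[:540];cv2.imwrite('pics/crop2.png',cv2.hconcat([a,b]))
E
```

```text
Traceback (most recent call last):
  File "meas.py", line 16, in <module>
    p,sz,a,ar=cen(n,lo,hi,W[n]);print(c,n,p,sz,ar);r_.append(ray(n,*p))
              ~~~^^^^^^^^^^^^^^
  File "meas.py", line 8, in cen
    i=1+np.argmax(st[1:,4]);pts=np.argwhere(l==i)[:,::-1].astype(np.int32)
        ~~~~~~~~~^^^^^^^^^^
ValueError: attempt to get argmax of an empty sequence
```

View pics/crop2.png

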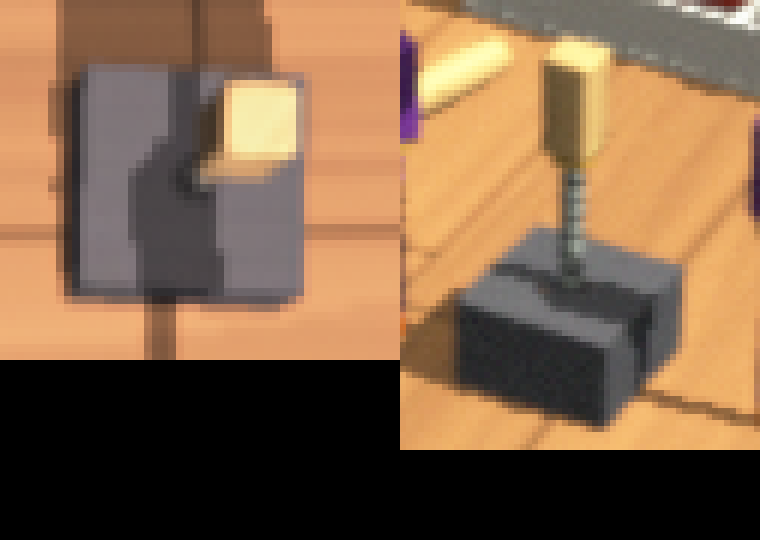

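```bash
python3 - <<'E'
from h import *
t=cv2.cvtColor(cv2.imread('pics/top0.png'),cv2.COLOR_BGR2HSV);s=cv2.cvtColor(cv2.imread('pics/side0.png'),cv2.COLOR_BGR2HSV)
print(t[199:212,158:172].tolist()[0:1], t[205,157:214].tolist())
print(s[255:258,203:212].tolist())
p,res=tri(ray('top',327.4,189.7),ray('side',294.7,143.3));print('handle top',p,res)
D=np.load('pics/top0_d.npy');print(dep('top',327,190,D), plane('top',327.4,189.7,.18))
# holder top corners in top view
for uv in((306,184),(332.5,185),(332,211.5),(305.5,212)): print(plane('top',*uv,.05),dep('top',uv[0]*.9+.1*319,uv[1]*.9+.1*198,D))
E
```

```text
[[[13, 139, 240], [5, 172, 244], [2, 186, 245], [6, 168, 244], [7, 164, 244], [4, 177, 245], [2, 184, 245], [2, 181, 245], [3, 182, 245], [5, 173, 244], [7, 166, 244], [8, 161, 243], [11, 148, 241], [13, 142, 240]]] [[8, 162, 243], [3, 185, 245], [5, 176, 241], [11, 146, 237], [12, 148, 201], [11, 141, 123], [11, 133, 90], [12, 135, 87], [11, 135, 87], [11, 131, 84], [10, 141, 119], [9, 160, 226], [3, 179, 246], [2, 184, 245], [10, 153, 241], [13, 140, 238], [13, 139, 239], [15, 139, 240], [26, 148, 245], [30, 153, 247], [29, 151, 246], [22, 142, 244], [23, 143, 245], [25, 144, 246], [27, 148, 247], [29, 152, 248], [29, 152, 247], [30, 152, 247], [30, 153, 247], [29, 151, 246], [28, 153, 245], [26, 149, 244], [17, 142, 239], [13, 142, 237], [13, 142, 237], [13, 143, 238], [13, 140, 238], [14, 144, 239], [14, 143, 240], [14, 142, 241], [14, 139, 241], [14, 136, 242], [14, 133, 243], [15, 134, 244], [14, 134, 245], [15, 135, 245], [14, 135, 246], [13, 141, 243], [12, 145, 235], [12, 147, 230], [11, 150, 201], [11, 144, 149], [11, 143, 130], [11, 138, 105], [11, 141, 96], [10, 129, 87],
[... 199 characters left out ...]
 153, 247], [16, 156, 247], [15, 155, 249], [10, 173, 251], [6, 190, 253], [3, 206, 253], [3, 212, 253]], [[16, 153, 248], [16, 153, 247], [15, 155, 248], [14, 158, 250], [10, 172, 252], [5, 197, 253], [3, 209, 253], [4, 209, 253], [7, 193, 250]]]
handle top [ 0.53421148 -0.18569022  0.17849252] [0.00039751 0.00039751]
[ 0.53349815 -0.18414008  0.17997421] [ 0.53430497 -0.18524349  0.18      ]
[ 0.57675058 -0.14706442  0.05      ] [ 0.57225452 -0.15082675  0.05052909]
[ 0.57308317 -0.22807277  0.05      ] [ 0.54258358 -0.19467758  0.18484446]
[ 0.49152951 -0.22301059  0.05      ] [ 0.49565511 -0.21924181  0.0500648 ]
[ 0.49059454 -0.14288478  0.05      ] [ 0.49789392 -0.15058196  0.02593662]
```

```bash
sed -i "s/(('red',(0,170,150),(7,255,255)),('yellow',(24,170,150),(32,255,255))/(('red',(0,150,150),(9,255,255)),('yellow',(19,130,150),(32,255,255))/; s/    if c=='red'.*//" meas.py; sed -i '/^# handle/,$d' meas.py; python3 meas.py; python3 - <<'E'
import numpy as np
from h import *
D=np.load('pics/top0_d.npy')
for u,v in ((153,207),(160,192),(190,200),(205,227),(210,210),(170,212)): print(dep('top',u,v,D))
E
```

```text
red top [164.0322887  204.41120608] (13.59439754486084, 13.682103157043457) 122
red side [215.87611225 260.89117043] (15.687969207763672, 18.4439640045166) 144
  -> [0.50671975 0.26765375 0.11308843] [0.00078361 0.00078361] z.113: [0.50745033 0.26804483 0.113     ]
yellow top [180.81282051 209.80940171] (14.546475410461426, 14.23024845123291) 149
yellow side [233.45998849 249.76050662] (19.798988342285156, 16.970561981201172) 226
  -> [0.49124623 0.21968528 0.1135833 ] [0.00033271 0.00033271] z.113: [0.49162964 0.21995299 0.113     ]
blue top [195.89795918 214.55102041] (8.973817825317383, 12.126781463623047) 30
blue side [249.96363636 239.52222222] (16.263456344604492, 12.020814895629883) 64
  -> [0.475788   0.17561565 0.11657688] [0.00169795 0.00169795] z.113: [0.47778463 0.17691102 0.113     ]
row [ 0.03093175  0.0920381  -0.00348844] 0.09715942862099486 yaw of rack y 71.42376827463012
[0.5009133  0.30040057 0.10825374]
[0.54161088 0.2782369  0.1228374 ]
[0.51821813 0.19298322 0.12184301]
[0.4425488  0.15090598 0.11056176]
[0.4897355  0.13648287 0.11869354]
[0.48610936 0.25133895 0.10892946]
```

Emit:
apply_moves:
  deltas:
    - {"tx": 0.04,"ty": -0.03,"tz": 0.027,"turn": 0.1}
    - {"tx": 0.08,"ty": -0.04,"tz": 0.055,"turn": 0.2}
    - {"tx": 0.12,"ty": -0.05,"tz": 0.082,"turn": 0.3}
    - {"tx": 0.16,"ty": -0.06,"tz": 0.11,"turn": 0.4}
    - {"tx": 0.2,"ty": -0.074,"tz": 0.137,"turn": 0.511}

```text
invalid input at $.deltas[0]: expected keys tx, ty, tz, turn, gripper
```

```bash
cat > to.py <<'E'
import sys
from h import *
from plant import r
s=r.get_state();x,y,z,yaw=map(float,sys.argv[1:5])
d=rot(s['eef_rot']).T@(np.array([x,y,z])-s['tcp_pos'])
print('tcp',s['tcp_pos'].round(4),s['eef_rot'].round(2),'F',s['contact_force'].round(2),'t',round(s['time_s'],2),'w',s['gripper_width'])
print('need',d.round(4),'turn',np.radians(s['eef_rot'][2]-yaw).round(4))
E
python3 to.py .534 -.185 .29 -3
```

```text
tcp [ 0.2987 -0.6048  0.2155] [-8.993e+01  1.000e-02  2.628e+01] F [ 0.42 -0.2   0.27] t 0.15 w 0.08797648228276508
need [ 0.3968 -0.0742  0.2724] turn 0.5111
```

Emit:
apply_moves:
  deltas:
    - {"tx": 0.04,"ty": -0.03,"tz": 0.027,"turn": 0.1,"gripper": 0.0876}
    - {"tx": 0.08,"ty": -0.04,"tz": 0.055,"turn": 0.2,"gripper": 0.0876}
    - {"tx": 0.12,"ty": -0.05,"tz": 0.082,"turn": 0.3,"gripper": 0.0876}
    - {"tx": 0.16,"ty": -0.06,"tz": 0.11,"turn": 0.4,"gripper": 0.0876}
    - {"tx": 0.2,"ty": -0.074,"tz": 0.137,"turn": 0.511,"gripper": 0.0876}

```text
time_s: 0.65
tcp_pos: [0.4151, -0.3965, 0.2886]
eef_rot: [-90.0, 0.0, -3.2]
contact_force: [1.6, 0.5, 0.5]
gripper_width: 0.0874
```

```bash
python3 to.py .534 -.185 .29 -3
```

```text
tcp [ 0.4151 -0.3965  0.2886] [-8.996e+01  4.000e-02 -3.250e+00] F [1.58 0.45 0.55] t 0.65 w 0.0873813217330027
need [ 0.1067 -0.0013  0.2179] turn -0.0044
```

Emit:
apply_moves:
  deltas:
    - {"tx": 0.022,"ty": 0,"tz": 0.044,"turn": 0,"gripper": 0.0876}
    - {"tx": 0.044,"ty": 0,"tz": 0.088,"turn": 0,"gripper": 0.0876}
    - {"tx": 0.066,"ty": 0,"tz": 0.132,"turn": 0,"gripper": 0.0876}
    - {"tx": 0.088,"ty": 0,"tz": 0.176,"turn": 0,"gripper": 0.0876}
    - {"tx": 0.107,"ty": 0,"tz": 0.218,"turn": 0,"gripper": 0.0876}

```text
time_s: 1.15
tcp_pos: [0.5338, -0.1842, 0.2887]
eef_rot: [-90.0, -0.0, -3.0]
contact_force: [0.3, -0.9, 0.2]
gripper_width: 0.0878
```

```bash
cat > shot.py <<'E'
import sys,pickle
from h import *
from plant import r,capture
n,k=sys.argv[1:3]
s=r.get_state();p,d=capture(n)
cv2.imwrite(f'pics/{n}{k}.png',p[:,:,::-1]);np.save(f'pics/{n}{k}_d.npy',d);pickle.dump(s,open(f'pics/{n}{k}.pkl','wb'))
E
python3 shot.py wrist 1; python3 to.py .534 -.185 .29 -3; python3 -c "
import cv2;a=cv2.imread('pics/wrist1.png');cv2.imwrite('pics/wrist1b.png',cv2.resize(a,(800,600)))"
```

```text
tcp [ 0.5364 -0.1799  0.2883] [-8.992e+01 -5.000e-02 -2.850e+00] F [ 2.13  2.95 -0.37] t 1.2 w 0.08767737751487305
need [-0.0022 -0.0017 -0.0052] turn 0.0027
```

View pics/wrist1b.png

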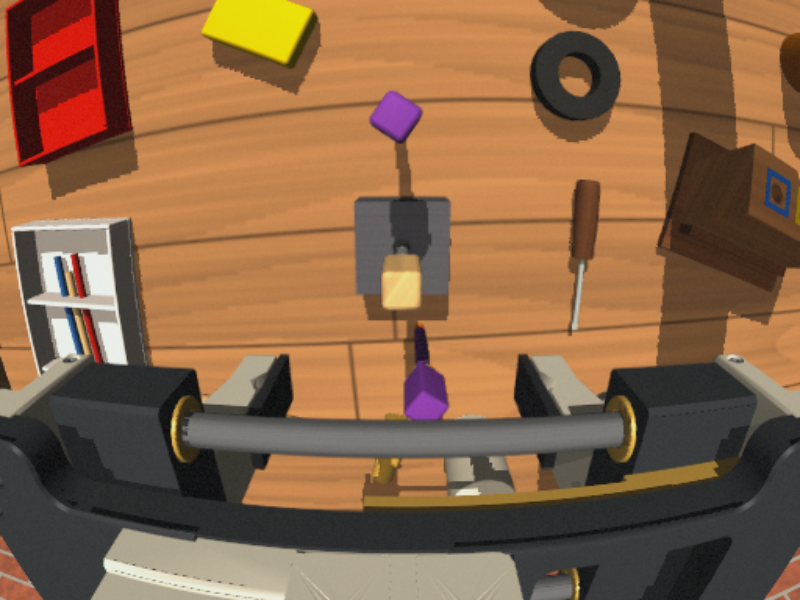

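```bash
python3 shot.py wrist 2; python3 to.py .534 -.185 .29 -3; python3 - <<'E'
from h import *
import pickle
I=cv2.imread('pics/wrist2.png');s=pickle.load(open('pics/wrist2.pkl','rb'))
h=cv2.cvtColor(I,cv2.COLOR_BGR2HSV);w=(225,145,290,205)
print(h[170:200:4,257].tolist())
c=cv2.resize(I[w[1]-25:w[3],w[0]-10:w[2]+10],None,fx=7,fy=7,interpolation=cv2.INTER_NEAREST);cv2.imwrite('pics/w2c.png',c)
E
```

```text
tcp [ 0.535  -0.1822  0.2882] [-8.996e+01  1.000e-02 -2.730e+00] F [-0.35 -0.35  0.21] t 1.25 w 0.08748576414426947
need [-0.0009 -0.0018 -0.0029] turn 0.0047
[[17, 138, 192], [24, 118, 235], [23, 118, 236], [22, 120, 236], [23, 119, 236], [22, 120, 236], [17, 135, 209], [14, 145, 107]]
```

View pics/w2c.png

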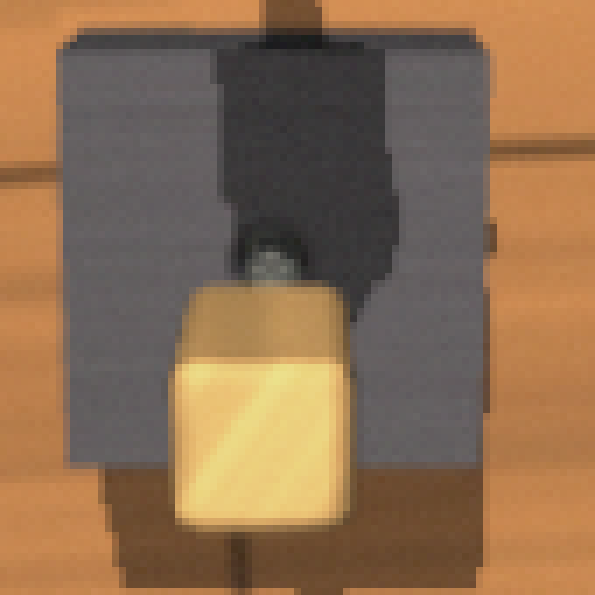

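```bash
python3 - <<'E'
from h import *
import pickle
s=pickle.load(open('pics/wrist2.pkl','rb'))
P=lambda c:(c[0]/7+215-.5,c[1]/7+120-.5)
q=[plane('wrist',*P(c),.18,s) for c in((172,360),(352,362),(178,525),(349,525))]
print(np.round(q,4)); print('c',np.mean(q,0)); 
for a,b in((0,1),(2,3)):
    d=q[b]-q[a];print(np.linalg.norm(d),np.degrees(np.arctan2(-d[0],d[1])))
for a,b in((2,0),(3,1)):
    d=q[b]-q[a];print('x edge',np.linalg.norm(d),np.degrees(np.arctan2(d[1],d[0]))+180)
cc=P((262,443));o=ray('wrist',*cc,s);print(tri(o,ray('top',327.4,189.7)),tri(o,ray('side',294.7,143.3)))
h=[plane('wrist',*P(c),.05,s) for c in((62,45),(488,45),(68,466),(482,466))];print(np.round(h,4),np.mean(h,0))
E
```

```text
[[ 0.5218 -0.1975  0.18  ]
 [ 0.5234 -0.1728  0.18  ]
 [ 0.5458 -0.1982  0.18  ]
 [ 0.5469 -0.1742  0.18  ]]
c [ 0.53447787 -0.18567337  0.18      ]
0.02469886389471825 -3.5135617014556373
0.02403841998197653 -2.796623889718218
x edge 0.023936672909866983 358.15849892476894
x edge 0.023625725357818747 356.5740299694181
(array([ 0.53481445, -0.18574928,  0.17795839]), array([0.0001502, 0.0001502])) (array([ 0.53435317, -0.18592931,  0.17844972]), array([0.00044506, 0.00044506]))
[[ 0.4899 -0.225   0.05  ]
 [ 0.4941 -0.1419  0.05  ]
 [ 0.5761 -0.2304  0.05  ]
 [ 0.5803 -0.1455  0.05  ]] [ 0.53510763 -0.18570926  0.05      ]
```

```bash
python3 to.py .5347 -.1858 .151 -3
```

```text
tcp [ 0.535  -0.1822  0.2882] [-8.996e+01  1.000e-02 -2.730e+00] F [-0.35 -0.35  0.21] t 1.25 w 0.08748576414426947
need [-1.000e-04  1.372e-01 -3.700e-03] turn 0.0047
```

Emit:
apply_moves:
  deltas:
    - {"tx": 0,"ty": 0.02,"tz": -0.002,"turn": 0.004,"gripper": 0.0876}
    - {"tx": 0,"ty": 0.05,"tz": -0.002,"turn": 0.004,"gripper": 0.0876}
    - {"tx": 0,"ty": 0.08,"tz": -0.002,"turn": 0.004,"gripper": 0.0876}
    - {"tx": 0,"ty": 0.11,"tz": -0.002,"turn": 0.004,"gripper": 0.0876}
    - {"tx": 0,"ty": 0.11,"tz": -0.002,"turn": 0.004,"gripper": 0.0876}

```text
time_s: 1.75
tcp_pos: [0.53, -0.1882, 0.1746]
eef_rot: [-90.0, 0.4, -3.3]
contact_force: [-0.1, -0.6, -0.7]
gripper_width: 0.0876
```

```bash
python3 to.py .5347 -.1858 .151 -3
```

```text
tcp [ 0.53   -0.1882  0.1746] [-89.95   0.44  -3.28] F [-0.08 -0.57 -0.74] t 1.75 w 0.08759954170449008
need [0.0047 0.0236 0.0026] turn -0.0048
```

Emit:
apply_moves:
  deltas:
    - {"tx": 0,"ty": 0.01,"tz": 0,"turn": 0,"gripper": 0.0876}
    - {"tx": 0,"ty": 0.02,"tz": 0,"turn": 0,"gripper": 0.0876}
    - {"tx": 0,"ty": 0.02,"tz": 0,"turn": 0,"gripper": 0.0876}

```text
time_s: 2.05
tcp_pos: [0.5327, -0.1884, 0.1582]
eef_rot: [-90.0, 0.0, -3.2]
contact_force: [-0.1, -0.2, -0.4]
gripper_width: 0.0874
```

```bash
python3 to.py .5347 -.1858 .151 -3
```

```text
tcp [ 0.5327 -0.1884  0.1582] [-8.999e+01  4.000e-02 -3.240e+00] F [-0.06 -0.22 -0.44] t 2.05 w 0.08744812430251463
need [0.0019 0.0072 0.0027] turn -0.0041
```

Emit:
apply_moves:
  deltas:
    - {"tx": 0.002,"ty": 0.005,"tz": 0.0025,"turn": -0.004,"gripper": 0.0876}
    - {"tx": 0.002,"ty": 0.005,"tz": 0.0025,"turn": -0.004,"gripper": 0.0876}
    - {"tx": 0.002,"ty": 0.005,"tz": 0.0025,"turn": -0.004,"gripper": 0.05}
    - {"tx": 0.002,"ty": 0.005,"tz": 0.0025,"turn": -0.004,"gripper": 0.02}
    - {"tx": 0.002,"ty": 0.005,"tz": 0.0025,"turn": -0.004,"gripper": 0.02}
  newtons: 10

```text
time_s: 2.55
tcp_pos: [0.5352, -0.186, 0.154]
eef_rot: [-90.0, -0.0, -3.0]
contact_force: [0.3, -0.3, 0.3]
gripper_width: 0.0692
```

Emit:
apply_moves:
  deltas:
    - {"tx": 0,"ty": 0,"tz": 0,"turn": 0,"gripper": 0.02}
    - {"tx": 0,"ty": 0,"tz": 0,"turn": 0,"gripper": 0.02}
    - {"tx": 0,"ty": 0,"tz": 0,"turn": 0,"gripper": 0.02}
    - {"tx": 0,"ty": 0,"tz": 0,"turn": 0,"gripper": 0.02}

```text
time_s: 2.95
tcp_pos: [0.5351, -0.186, 0.1537]
eef_rot: [-90.0, -0.0, -3.0]
contact_force: [-0.3, 0.1, 0.0]
gripper_width: 0.0374
```

```bash
python3 to.py .5347 -.1858 .151 -3
```

```text
tcp [ 0.5351 -0.186   0.1537] [-90.    -0.    -2.99] F [-0.3   0.07  0.04] t 2.95 w 0.03744186112581705
need [-0.0005  0.0027  0.0002] turn 0.0002
```

Emit:
apply_moves:
  deltas:
    - {"tx": 0,"ty": 0,"tz": 0,"turn": 0,"gripper": 0.02}
    - {"tx": 0,"ty": 0,"tz": 0,"turn": 0,"gripper": 0.02}
    - {"tx": 0,"ty": 0,"tz": 0,"turn": 0,"gripper": 0.02}

```text
time_s: 3.25
tcp_pos: [0.5351, -0.186, 0.1537]
eef_rot: [-90.0, -0.0, -3.0]
contact_force: [0.4, -0.4, -0.3]
gripper_width: 0.0256
```

Emit:
apply_moves:
  deltas:
    - {"tx": 0,"ty": -0.01,"tz": 0,"turn": 0,"gripper": 0.02}
    - {"tx": 0,"ty": -0.02,"tz": 0,"turn": 0,"gripper": 0.02}
    - {"tx": 0,"ty": -0.028,"tz": 0,"turn": 0,"gripper": 0.02}
    - {"tx": 0,"ty": -0.028,"tz": 0,"turn": 0,"gripper": 0.02}
    - {"tx": 0,"ty": -0.028,"tz": 0,"turn": 0,"gripper": 0.02}

```text
time_s: 3.75
tcp_pos: [0.5352, -0.1859, 0.1821]
eef_rot: [-90.0, -0.0, -3.0]
contact_force: [-0.2, -1.1, -1.7]
gripper_width: 0.0259
```

```bash
python3 to.py .5351 -.186 .1817 -3; python3 shot.py side 3;python3 shot.py wrist 3; python3 - <<'E'
import cv2
s=cv2.imread('pics/side3.png')[110:220,240:350];w=cv2.imread('pics/wrist3.png')[90:330,100:420]
cv2.imwrite('pics/c3.png',cv2.hconcat([cv2.resize(s,(480,480)),cv2.resize(w,(320,480))[:, :]]))
E
```

```text
tcp [ 0.5352 -0.1859  0.1821] [-8.999e+01 -4.000e-02 -3.000e+00] F [-0.21 -1.06 -1.67] t 3.75 w 0.025900871037121062
need [-0.0001  0.0004 -0.0001] turn 0.0
```

View pics/c3.png

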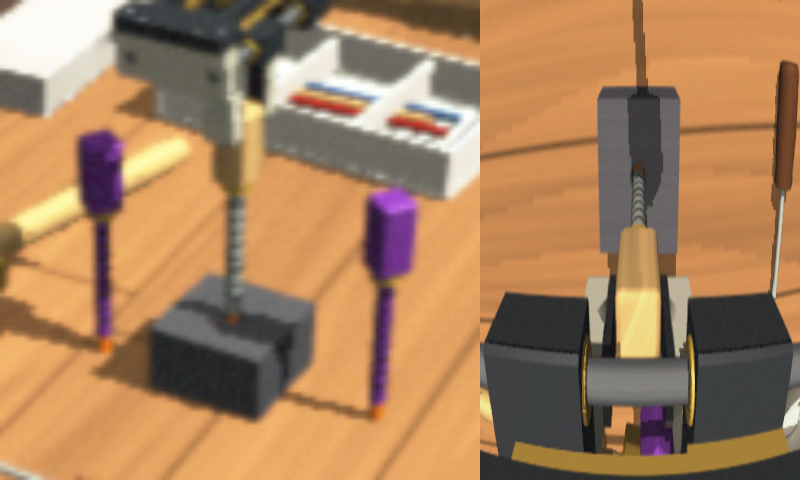

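Emit:
apply_moves:
  deltas:
    - {"tx": -0.008,"ty": 0,"tz": 0,"turn": 0,"gripper": 0.02}
    - {"tx": -0.016,"ty": 0.001,"tz": 0,"turn": 0,"gripper": 0.02}
    - {"tx": -0.024,"ty": 0.002,"tz": 0,"turn": 0,"gripper": 0.02}
    - {"tx": -0.032,"ty": 0.004,"tz": 0,"turn": 0,"gripper": 0.02}
    - {"tx": -0.039,"ty": 0.005,"tz": 0,"turn": 0,"gripper": 0.02}

```text
time_s: 4.35
tcp_pos: [0.4953, -0.1839, 0.1766]
eef_rot: [-90.0, -0.0, -3.0]
contact_force: [1.1, 0.6, -1.4]
gripper_width: 0.0258
```

Emit:
apply_moves:
  deltas:
    - {"tx": 0,"ty": 0,"tz": 0,"turn": 0,"gripper": 0.02}
  newtons: 35

```text
time_s: 4.45
tcp_pos: [0.4953, -0.1839, 0.1768]
eef_rot: [-90.0, -0.0, -3.0]
contact_force: [0.4, 0.5, -1.7]
gripper_width: 0.0257
```

```bash
python3 to.py .5351 -.186 .1817 -3; python3 shot.py side 4;python3 shot.py wrist 4; cat > c.py <<'E'
import cv2,sys
k=sys.argv[1];x,y=map(int,sys.argv[2:4])
s=cv2.imread(f'pics/side{k}.png')[y:y+110,x:x+110];w=cv2.imread(f'pics/wrist{k}.png')[90:330,150:360]
cv2.imwrite(f'pics/c{k}.png',cv2.hconcat([cv2.resize(s,(420,420)),cv2.resize(w,(368,420))]))
E
python3 c.py 4 240 110
```

```text
tcp [ 0.4953 -0.1839  0.1768] [-8.999e+01 -2.000e-02 -2.990e+00] F [ 0.41  0.45 -1.71] t 4.45 w 0.025700535738776276
need [ 0.0399 -0.0049 -0.    ] turn 0.0001
```

View pics/c4.png

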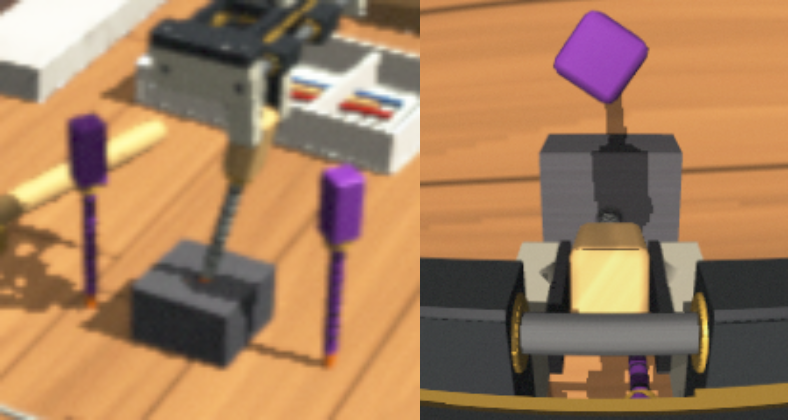

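Emit:
apply_moves:
  deltas:
    - {"tx": 0,"ty": -0.02,"tz": 0,"turn": 0,"gripper": 0.02}
    - {"tx": 0,"ty": -0.05,"tz": 0,"turn": 0,"gripper": 0.02}
    - {"tx": 0,"ty": -0.09,"tz": 0,"turn": 0,"gripper": 0.02}
    - {"tx": 0,"ty": -0.12,"tz": 0,"turn": 0,"gripper": 0.02}
    - {"tx": 0,"ty": -0.135,"tz": 0,"turn": 0,"gripper": 0.02}

```text
time_s: 5.05
tcp_pos: [0.4971, -0.1843, 0.3148]
eef_rot: [-90.0, -0.2, -3.0]
contact_force: [0.3, 0.4, -0.5]
gripper_width: 0.0256
```

```bash
python3 to.py .48 .11 .31 -18.3; python3 shot.py side 5;python3 c.py 5 220 50; python3 shot.py top 5; python3 -c "
import cv2;a=cv2.imread('pics/top5.png')[140:290,200:400];cv2.imwrite('pics/t5.png',cv2.resize(a,(800,600)))"
```

```text
tcp [ 0.4971 -0.1843  0.3148] [-90.04  -0.19  -2.98] F [ 0.31  0.45 -0.45] t 5.05 w 0.025597407717372785
need [-0.0324  0.0045  0.293 ] turn 0.2674[ WARN:0@0.019] global loadsave.cpp:275 findDecoder imread_('pics/wrist5.png'): can't open/read file: check file path/integrity
Traceback (most recent call last):
  File "c.py", line 3, in <module>
    s=cv2.imread(f'pics/side{k}.png')[y:y+110,x:x+110];w=cv2.imread(f'pics/wrist{k}.png')[90:330,150:360]
                                                         ~~~~~~~~~~~~~~~~~~~~~~~~~~~~~~~~^^^^^^^^^^^^^^^^
TypeError: 'NoneType' object is not subscriptable
```

View pics/side5.png

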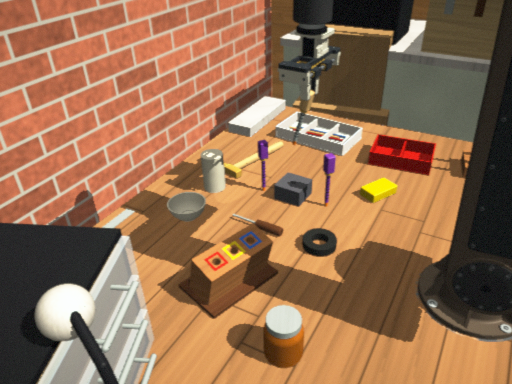

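View pics/t5.png

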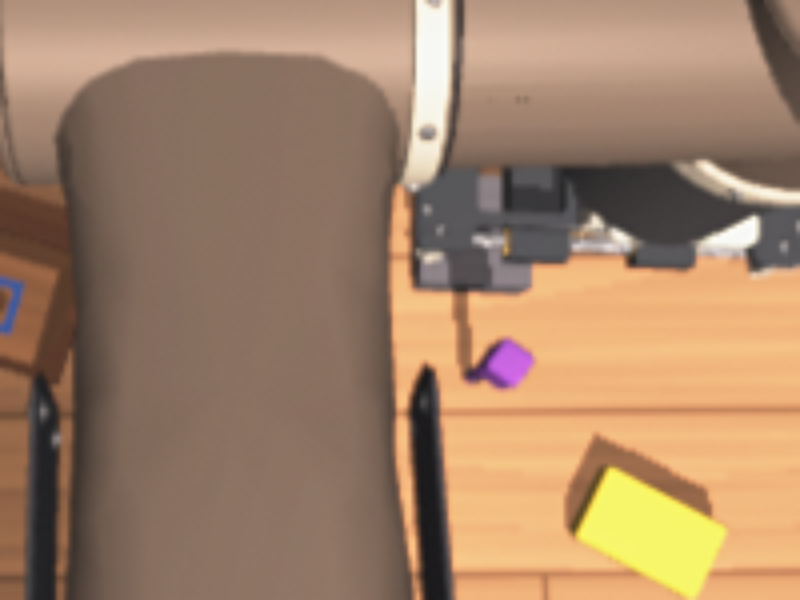

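Emit:
apply_moves:
  deltas:
    - {"tx": -0.006,"ty": 0.0,"tz": 0.045,"turn": 0.06,"gripper": 0.02}
    - {"tx": -0.012,"ty": 0,"tz": 0.09,"turn": 0.12,"gripper": 0.02}
    - {"tx": -0.018,"ty": 0,"tz": 0.135,"turn": 0.18,"gripper": 0.02}
    - {"tx": -0.025,"ty": 0,"tz": 0.18,"turn": 0.24,"gripper": 0.02}
    - {"tx": -0.032,"ty": 0,"tz": 0.225,"turn": 0.267,"gripper": 0.02}

```text
time_s: 5.65
tcp_pos: [0.4749, 0.0439, 0.3104]
eef_rot: [-90.1, 0.1, -18.4]
contact_force: [1.5, 0.1, -1.7]
gripper_width: 0.0254
```

Emit:
apply_moves:
  deltas:
    - {"tx": 0,"ty": 0.0,"tz": 0.03,"turn": 0,"gripper": 0.02}
    - {"tx": 0,"ty": 0,"tz": 0.05,"turn": 0,"gripper": 0.02}
    - {"tx": 0,"ty": 0,"tz": 0.06,"turn": 0,"gripper": 0.02}
    - {"tx": 0,"ty": 0,"tz": 0.06,"turn": 0,"gripper": 0.02}

```text
time_s: 6.05
tcp_pos: [0.495, 0.0999, 0.3105]
eef_rot: [-90.1, 0.1, -18.2]
contact_force: [-1.2, 0.2, -1.2]
gripper_width: 0.026
```

```bash
python3 shot.py side 6; python3 shot.py wrist 6;  python3 to.py .47 .28 .31 -18.3; python3 -c "
import cv2;a=cv2.imread('pics/wrist6.png');cv2.imwrite('pics/wrist6b.png',cv2.resize(a,(800,600)))"
```

```text
tcp [0.4947 0.0987 0.3111] [-9.007e+01  6.000e-02 -1.832e+01] F [-0.27  0.28 -0.11] t 6.15 w 0.02566090612418182
need [-0.0804  0.001   0.1644] turn -0.0003
```

View pics/side6.png

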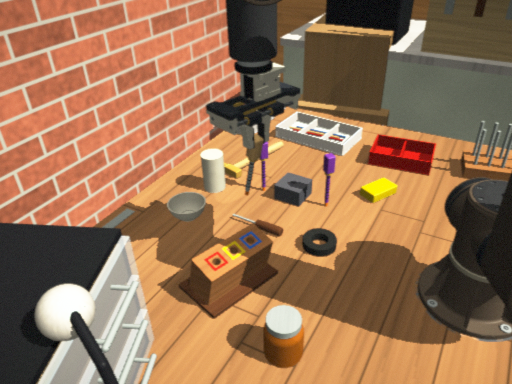

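View pics/wrist6b.png

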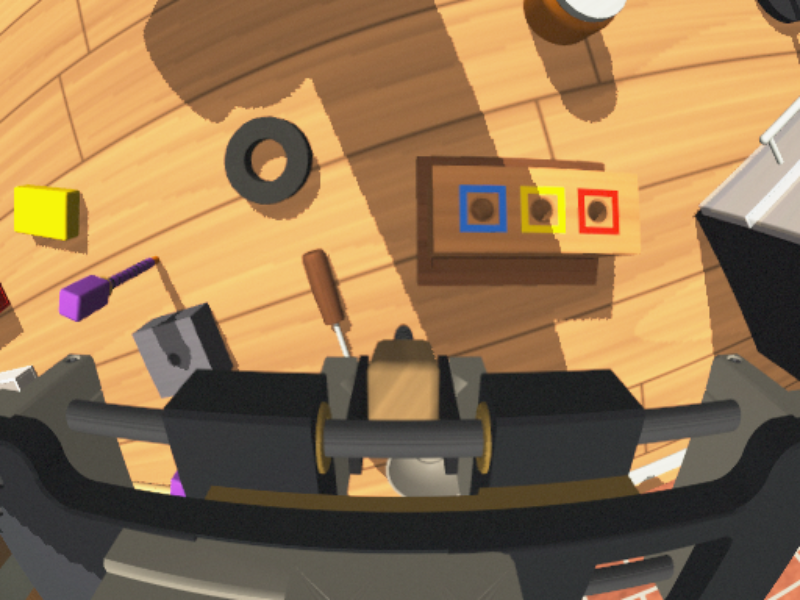

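```bash
cat > m6.py <<'E'
from h import *
import pickle
s=pickle.load(open('pics/wrist6.pkl','rb'));I=cv2.imread('pics/wrist6.png');hs=cv2.cvtColor(I,cv2.COLOR_BGR2HSV)
T=cv2.imread('pics/top0.png');S=cv2.imread('pics/side0.png')
def frame(img,lo,hi,w):
    x0,y0,x1,y1=w;m=cv2.inRange(cv2.cvtColor(img,cv2.COLOR_BGR2HSV)[y0:y1,x0:x1],lo,hi)
    k,l,st,ce=cv2.connectedComponentsWithStats(m,connectivity=8)
    i=1+np.argmax(st[1:,4]);pts=np.argwhere(l==i)[:,::-1].astype(np.int32)
    M=cv2.moments(cv2.convexHull(pts));return np.array([M['m10']/M['m00']+x0,M['m01']/M['m00']+y0])
C={'red':((0,150,120),(9,255,255)),'yellow':((20,165,90),(34,255,255)),'blue':((100,110,70),(125,255,255))}
C2={'red':((0,150,120),(9,255,255)),'yellow':((19,130,150),(34,255,255)),'blue':((100,60,70),(125,255,255))}
B={}
for c in C:
    p=frame(I,*C[c],(290,115,400,155));q=frame(T,*C2[c],(150,190,212,230));v=frame(S,*C2[c],(195,222,280,280))
    R3=[ray('wrist',*p,s),ray('top',*q),ray('side',*v)]
    a,res=tri(*R3);b,_=tri(R3[0],R3[2]);d,_=tri(R3[1],R3[2]);B[c]=a
    print(c,p.round(1),q.round(1),v.round(1),'all',a.round(4),(res*1e3).round(1),'ws',b.round(4),'ts',d.round(4),'w@.113',plane('wrist',*p,.113,s).round(4))
d=B['red']-B['blue'];print(np.linalg.norm(d),np.degrees(np.arctan2(d[1],d[0])))
s6=pickle.load(open('pics/side6.pkl','rb'))
def tip(k,u,v):
    st=pickle.load(open(f'pics/side{k}.pkl','rb'));Rt=rot(st['eef_rot']);n=Rt[:,2]
    o,d=ray('side',u,v);p=o+d*(n@(st['tcp_pos']-o))/(n@d);return p,Rt.T@(p-st['tcp_pos'])
E
python3 m6.py; python3 -c "
import cv2;a=cv2.imread('pics/side6.png')[120:205,215:300];cv2.imwrite('pics/s6.png',cv2.resize(a,(595,595),interpolation=cv2.INTER_NEAREST))"
```

```text
red [382.4 134.9] [164.  204.4] [215.9 260.9] all [0.5068 0.2671 0.1124] [0.9 1.3 0.5] ws [0.5065 0.2665 0.112 ] ts [0.5067 0.2677 0.1131] w@.113 [0.5061 0.2661 0.113 ]
yellow [347.  133.8] [180.8 209.8] [233.5 249.8] all [0.4914 0.2192 0.1131] [0.6 0.7 0.2] ws [0.4915 0.2187 0.1126] ts [0.4912 0.2197 0.1136] w@.113 [0.4914 0.2186 0.113 ]
blue [308.6 133. ] [197.4 214.9] [250.  239.7] all [0.4763 0.1718 0.1128] [0.8 1.  0.3] ws [0.4764 0.1711 0.1122] ts [0.4762 0.1724 0.1134] w@.113 [0.4761 0.171  0.113 ]
0.10007467922577935 72.30037441773753
```

View pics/s6.png

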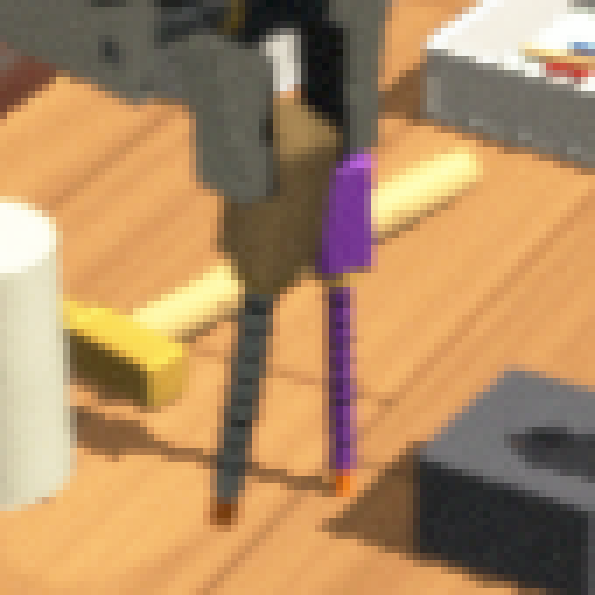

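```bash
cat >> m6.py <<'E'
a=tip(6,246.3,194.2);b=tip(6,251.4,162.4);print('tip',a,'upper',b)
d=b[1]-a[1];print('len',np.linalg.norm(d),'tilt',np.degrees(np.arctan2(-d[0],-d[1])))
g=np.array([0,-.002,0]);e=g-a[1];print('grasp-tip',e,np.linalg.norm(e),np.degrees(np.arctan2(-e[0],-e[1])))
E
python3 m6.py|tail -4
```

```text
0.10007467922577935 72.30037441773753
tip (array([0.53302775, 0.08707262, 0.1695714 ]), array([ 4.03853893e-02,  1.40895792e-01, -5.86553375e-17])) upper (array([0.5108975 , 0.09454408, 0.26724414]), array([ 1.68800895e-02,  4.32585226e-02, -1.85696727e-16]))
len 0.10042676679762554 tilt 13.535873681829585
grasp-tip [-4.03853893e-02 -1.42895792e-01  5.86553375e-17] 0.14849305379661262 15.781420139079199
```

```bash
python3 to.py .4621 .2814 .305 -17.7
```

```text
tcp [0.4947 0.0987 0.3111] [-9.007e+01  6.000e-02 -1.832e+01] F [-0.27  0.28 -0.11] t 6.15 w 0.02566090612418182
need [-0.0883  0.006   0.1632] turn -0.0108
```

Emit:
apply_moves:
  deltas:
    - {"tx": -0.02,"ty": 0.0,"tz": 0.036,"turn": -0.01,"gripper": 0.02}
    - {"tx": -0.042,"ty": 0,"tz": 0.078,"turn": -0.01,"gripper": 0.02}
    - {"tx": -0.064,"ty": 0.002,"tz": 0.118,"turn": -0.01,"gripper": 0.02}
    - {"tx": -0.082,"ty": 0.004,"tz": 0.152,"turn": -0.01,"gripper": 0.02}
    - {"tx": -0.088,"ty": 0.006,"tz": 0.163,"turn": -0.01,"gripper": 0.02}

```text
time_s: 6.65
tcp_pos: [0.462, 0.2835, 0.3053]
eef_rot: [-90.0, 0.0, -17.7]
contact_force: [0.1, -0.7, -1.1]
gripper_width: 0.0258
```

Emit:
apply_moves:
  deltas:
    - {"tx": 0,"ty": 0.0,"tz": 0,"turn": 0,"gripper": 0.02}
    - {"tx": 0,"ty": 0.0,"tz": 0,"turn": 0,"gripper": 0.02}

```text
time_s: 6.85
tcp_pos: [0.4626, 0.2806, 0.3056]
eef_rot: [-90.0, 0.0, -17.7]
contact_force: [-0.3, 0.1, -0.7]
gripper_width: 0.0258
```

```bash
python3 shot.py side 7; python3 shot.py wrist 7;  python3 to.py .4621 .2814 .2774 -17.7; python3 c.py 7 150 160
```

```text
tcp [0.4628 0.2804 0.306 ] [-8.999e+01 -1.000e-02 -1.780e+01] F [ 0.75 -0.56 -1.08] t 6.95 w 0.025747169620602813
need [-0.0009  0.0286  0.0008] turn -0.0017
```

View pics/c7.png

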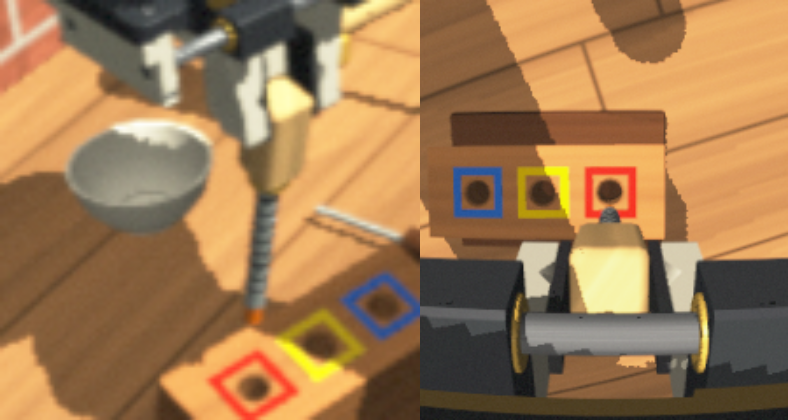

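```bash
cat >> m6.py <<'E'
print('--7');a=tip(7,216.1,243.6);b=tip(7,219.0,212);print('tip',a,'upper',b)
d=b[1]-a[1];print('len',np.linalg.norm(d),'tilt',np.degrees(np.arctan2(-d[0],-d[1])))
E
python3 m6.py|tail -2;  python3 -c "
import cv2;a=cv2.imread('pics/side7.png')[195:265,190:245];cv2.imwrite('pics/s7.png',cv2.resize(a,(440,560),interpolation=cv2.INTER_NEAREST))"
```

```text
tip (array([0.49966769, 0.26867353, 0.16527426]), array([3.90000006e-02, 1.40333067e-01, 4.69052965e-17])) upper (array([0.48007376, 0.27501084, 0.25793187]), array([ 1.83983363e-02,  4.76773196e-02, -9.88114755e-17]))
len 0.09491847083141963 tilt 12.535583072879419
```

View pics/s7.png

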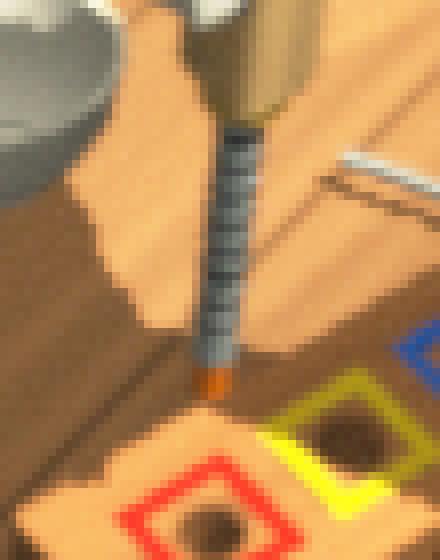

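Emit:
apply_moves:
  deltas:
    - {"tx": 0,"ty": 0.01,"tz": 0.0005,"turn": 0,"gripper": 0.02}
    - {"tx": 0,"ty": 0.02,"tz": 0.0005,"turn": 0,"gripper": 0.02}
    - {"tx": 0,"ty": 0.0285,"tz": 0.0005,"turn": 0,"gripper": 0.02}
    - {"tx": 0,"ty": 0.0285,"tz": 0.0005,"turn": 0,"gripper": 0.02}
    - {"tx": 0,"ty": 0.0285,"tz": 0.0005,"turn": 0,"gripper": 0.02}
  newtons: 20

```text
time_s: 7.45
tcp_pos: [0.4626, 0.282, 0.277]
eef_rot: [-90.0, 0.0, -17.7]
contact_force: [0.4, 0.3, 0.3]
gripper_width: 0.0256
```

```bash
python3 shot.py side 8; python3 shot.py wrist 8;  python3 to.py .4628 .2811 .2774 -17.7; python3 c.py 8 150 180
```

```text
tcp [0.4627 0.2824 0.2775] [-8.998e+01 -2.000e-02 -1.771e+01] F [ 1.18 -0.56 -1.04] t 7.55 w 0.02568521703289899
need [ 0.0004  0.0001 -0.0012] turn -0.0002
```

View pics/c8.png

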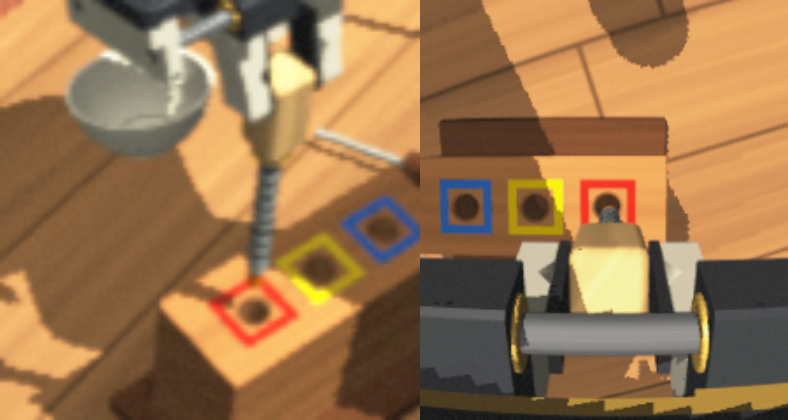

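Emit:
apply_moves:
  deltas:
    - {"tx": 0.0026,"ty": 0.0097,"tz": -0.001,"turn": 0,"gripper": 0.02}
    - {"tx": 0.0052,"ty": 0.0193,"tz": -0.001,"turn": 0,"gripper": 0.02}
    - {"tx": 0.0078,"ty": 0.029,"tz": -0.001,"turn": 0,"gripper": 0.02}
    - {"tx": 0.0091,"ty": 0.0338,"tz": -0.001,"turn": 0,"gripper": 0.02}
    - {"tx": 0.0091,"ty": 0.0338,"tz": -0.001,"turn": 0,"gripper": 0.02}

```text
time_s: 8.05
tcp_pos: [0.4707, 0.278, 0.2422]
eef_rot: [-90.1, 0.1, -17.7]
contact_force: [0.9, -0.1, -1.3]
gripper_width: 0.0259
```

```bash
python3 shot.py side 9; python3 shot.py wrist 9;  python3 to.py .4628 .2811 .2774 -17.7; python3 c.py 9 150 190
```

```text
tcp [0.4711 0.2785 0.2434] [-90.02  -0.   -17.72] F [-0.85  0.42 -0.92] t 8.15 w 0.025873473241896823
need [-0.0087 -0.034  -0.    ] turn -0.0004
```

View pics/c9.png

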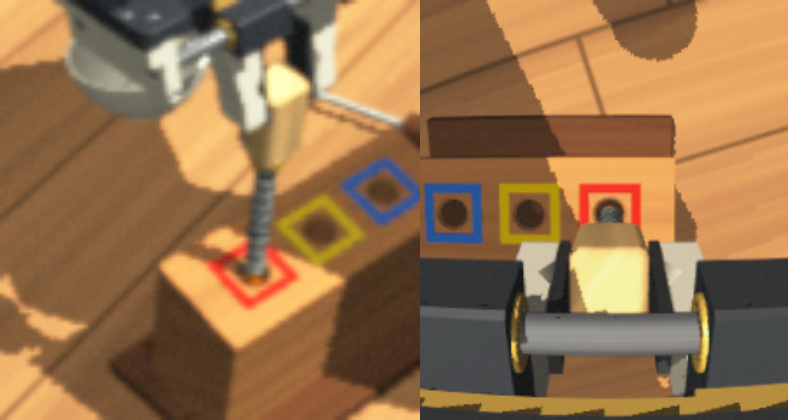

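Emit:
apply_moves:
  deltas:
    - {"tx": 0.0021,"ty": 0.0077,"tz": 0,"turn": 0,"gripper": 0.02}
    - {"tx": 0.0041,"ty": 0.0155,"tz": 0,"turn": 0,"gripper": 0.02}
    - {"tx": 0.0062,"ty": 0.0232,"tz": 0,"turn": 0,"gripper": 0.02}
    - {"tx": 0.0078,"ty": 0.029,"tz": 0,"turn": 0,"gripper": 0.02}
    - {"tx": 0.0078,"ty": 0.029,"tz": 0,"turn": 0,"gripper": 0.02}

```text
time_s: 8.65
tcp_pos: [0.4781, 0.2756, 0.2131]
eef_rot: [-90.1, 0.1, -17.7]
contact_force: [0.3, -0.6, -1.4]
gripper_width: 0.0259
```

```bash
cat > st.py <<'E'
import sys
from h import *
from plant import r
s=r.get_state();B={'red':(.5068,.2671,.1124),'yellow':(.4914,.2192,.1131),'blue':(.4763,.1718,.1128)}[sys.argv[1]]
tip=s['tcp_pos']+rot(s['eef_rot'])@np.array([.0397,.141,0])
y=np.radians(-17.7);xr=np.array([np.cos(y),np.sin(y),0]);a=-np.sin(np.radians(15))*xr+np.array([0,0,np.cos(np.radians(15))])
yr=np.array([-np.sin(y),np.cos(y),0]);xb=np.cross(yr,a);d=tip-B
F=s['contact_force']
print('t',round(s['time_s'],2),'tcp',s['tcp_pos'].round(4),'tip in bore xyz mm',(1e3*np.array([d@xb,d@yr,d@a])).round(1),'F bore',np.round([F@xb,F@yr,F@a],2),'w',s['gripper_width'].round(4))
E
python3 st.py red
```

```text
Traceback (most recent call last):
  File "st.py", line 9, in <module>
    print('t',round(s['time_s'],2),'tcp',s['tcp_pos'].round(4),'tip in bore xyz mm',(1e3*np.array([d@xb,d@yr,d@a])).round(1),'F bore',np.round([F@xb,F@yr,F@a],2),'w',s['gripper_width'].round(4))
                                                                                                                                                                      ^^^^^^^^^^^^^^^^^^^^^^^^
AttributeError: 'float' object has no attribute 'round'
```

```bash
sed -i "s/s\['gripper_width'\].round(4)/round(s['gripper_width'],4)/" st.py; python3 st.py red
```

```text
t 8.65 tcp [0.4781 0.2756 0.2131] tip in bore xyz mm [ -1.2  -0.9 -41.4] F bore [ 0.13 -0.42 -1.44] w 0.0259
```

Emit:
apply_moves:
  deltas:
    - {"tx": 0.0007,"ty": 0.0025,"tz": 0.0003,"turn": 0,"gripper": 0.02}
    - {"tx": 0.0014,"ty": 0.005,"tz": 0.0005,"turn": 0,"gripper": 0.02}
    - {"tx": 0.0014,"ty": 0.005,"tz": 0.0005,"turn": 0,"gripper": 0.02}

```text
time_s: 8.95
tcp_pos: [0.4798, 0.2761, 0.2092]
eef_rot: [-90.0, 0.0, -17.7]
contact_force: [0.6, -0.7, -0.6]
gripper_width: 0.0257
```

```bash
python3 st.py red
```

```text
t 8.95 tcp [0.4798 0.2761 0.2092] tip in bore xyz mm [ -0.6   0.4 -45.6] F bore [ 0.62 -0.52 -0.79] w 0.0257
```

Emit:
apply_moves:
  deltas:
    - {"tx": 0.0005,"ty": 0.002,"tz": 0,"turn": 0,"gripper": 0.02}
    - {"tx": 0.001,"ty": 0.004,"tz": 0,"turn": 0,"gripper": 0.02}
    - {"tx": 0.001,"ty": 0.004,"tz": 0,"turn": 0,"gripper": 0.02}

```text
time_s: 9.25
tcp_pos: [0.4807, 0.2758, 0.2051]
eef_rot: [-90.0, 0.0, -17.7]
contact_force: [-0.1, -0.2, -1.3]
gripper_width: 0.026
```

```bash
python3 st.py red
```

```text
t 9.25 tcp [0.4807 0.2758 0.2051] tip in bore xyz mm [ -0.8   0.2 -49.8] F bore [-0.4  -0.27 -1.23] w 0.026
```

Emit:
apply_moves:
  deltas:
    - {"tx": 0.0005,"ty": 0.002,"tz": 0,"turn": 0,"gripper": 0.02}
    - {"tx": 0.001,"ty": 0.004,"tz": 0,"turn": 0,"gripper": 0.02}
    - {"tx": 0.001,"ty": 0.004,"tz": 0,"turn": 0,"gripper": 0.02}

```text
time_s: 9.55
tcp_pos: [0.4819, 0.2757, 0.2016]
eef_rot: [-90.0, -0.0, -17.7]
contact_force: [-0.2, 0.1, 2.1]
gripper_width: 0.0258
```

```bash
python3 st.py red
```

```text
t 9.55 tcp [0.4819 0.2757 0.2016] tip in bore xyz mm [ -0.5   0.6 -53.5] F bore [0.34 0.04 2.06] w 0.0258
```

Emit:
apply_moves:
  deltas:
    - {"tx": 0.0004,"ty": 0.0015,"tz": 0,"turn": 0,"gripper": 0.02}
    - {"tx": 0.0007,"ty": 0.0027,"tz": 0,"turn": 0,"gripper": 0.02}
    - {"tx": 0.0007,"ty": 0.0027,"tz": 0,"turn": 0,"gripper": 0.02}
    - {"tx": 0.0007,"ty": 0.0027,"tz": 0,"turn": 0,"gripper": 0.02}

```text
time_s: 9.95
tcp_pos: [0.4825, 0.2755, 0.199]
eef_rot: [-90.0, -0.0, -17.7]
contact_force: [-1.3, 0.0, 4.2]
gripper_width: 0.0259
```

```bash
python3 st.py red;python3 st.py red; python3 shot.py side 10; python3 shot.py wrist 10; python3 st.py red; python3 c.py 10 150 190
```

```text
t 9.95 tcp [0.4825 0.2755 0.199 ] tip in bore xyz mm [ -0.5   0.7 -56.2] F bore [-0.15 -0.37  4.43] w 0.0259
t 9.95 tcp [0.4825 0.2755 0.199 ] tip in bore xyz mm [ -0.5   0.7 -56.2] F bore [-0.15 -0.37  4.43] w 0.0259
t 10.05 tcp [0.4825 0.2755 0.199 ] tip in bore xyz mm [ -0.5   0.7 -56.2] F bore [ 0.5  -0.38  4.28] w 0.0257
```

View pics/c10.png

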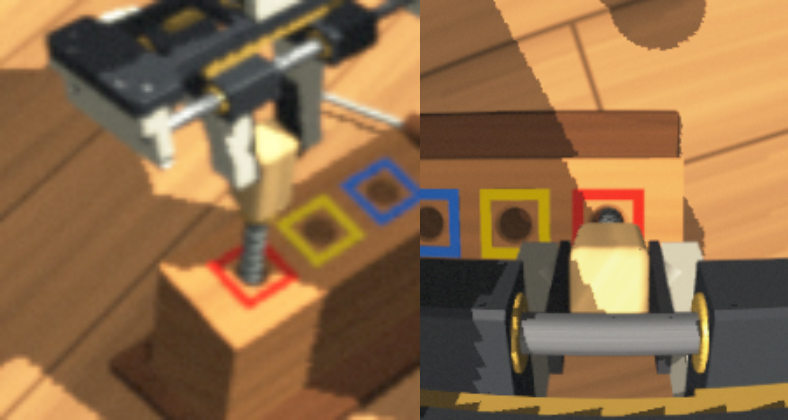

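Emit:
apply_moves:
  deltas:
    - {"tx": -0.0039,"ty": -0.0145,"tz": 0,"turn": 0,"gripper": 0.02}
    - {"tx": -0.0078,"ty": -0.029,"tz": 0,"turn": 0,"gripper": 0.02}
    - {"tx": -0.0129,"ty": -0.0483,"tz": 0,"turn": 0,"gripper": 0.02}
    - {"tx": -0.0181,"ty": -0.0676,"tz": 0,"turn": 0,"gripper": 0.02}
    - {"tx": -0.021,"ty": -0.0783,"tz": 0,"turn": 0,"gripper": 0.02}

```text
time_s: 10.55
tcp_pos: [0.4624, 0.282, 0.278]
eef_rot: [-90.0, -0.0, -17.7]
contact_force: [-0.1, -1.0, -1.1]
gripper_width: 0.0256
```

```bash
python3 st.py red; python3 st.py yellow
```

```text
t 10.55 tcp [0.4624 0.282  0.278 ] tip in bore xyz mm [-0.5  0.7 25.7] F bore [-0.09 -0.97 -1.11] w 0.0256
t 10.55 tcp [0.4624 0.282  0.278 ] tip in bore xyz mm [-0.5 51.1 24.9] F bore [-0.09 -0.97 -1.11] w 0.0256
```

Emit:
apply_moves:
  deltas:
    - {"tx": 0.0005,"ty": 0,"tz": -0.02,"turn": 0,"gripper": 0.02}
    - {"tx": 0.0005,"ty": 0,"tz": -0.04,"turn": 0,"gripper": 0.02}
    - {"tx": 0.0005,"ty": 0,"tz": -0.051,"turn": 0,"gripper": 0.02}
    - {"tx": 0.0005,"ty": 0,"tz": -0.051,"turn": 0,"gripper": 0.02}
    - {"tx": 0.0005,"ty": 0,"tz": -0.051,"turn": 0,"gripper": 0.02}

```text
time_s: 11.05
tcp_pos: [0.4474, 0.2324, 0.2769]
eef_rot: [-90.0, -0.0, -17.8]
contact_force: [-0.2, 0.6, -1.3]
gripper_width: 0.0257
```

```bash
python3 shot.py side 11; python3 shot.py wrist 11;  python3 st.py yellow; python3 c.py 11 170 170
```

```text
t 11.15 tcp [0.4475 0.2331 0.2768] tip in bore xyz mm [-0.2 -0.1 23.6] F bore [ 0.01 -0.59 -1.43] w 0.0258
```

View pics/c11.png

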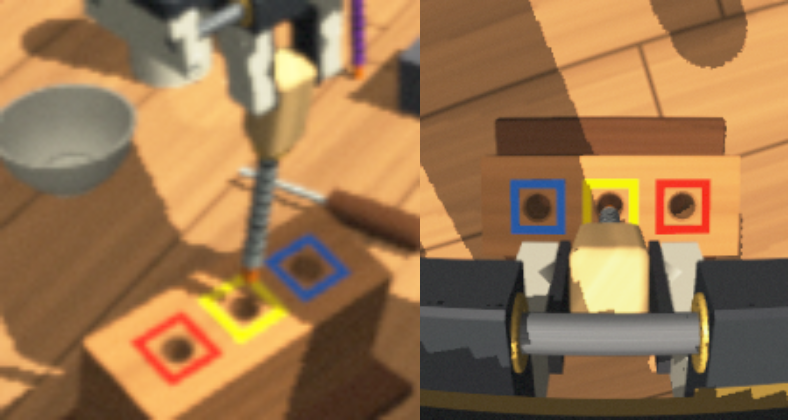

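Emit:
apply_moves:
  deltas:
    - {"tx": 0.0026,"ty": 0.0097,"tz": 0,"turn": 0,"gripper": 0.02}
    - {"tx": 0.0052,"ty": 0.0193,"tz": 0,"turn": 0,"gripper": 0.02}
    - {"tx": 0.0078,"ty": 0.029,"tz": 0,"turn": 0,"gripper": 0.02}
    - {"tx": 0.0104,"ty": 0.0386,"tz": 0,"turn": 0,"gripper": 0.02}
    - {"tx": 0.0104,"ty": 0.0386,"tz": 0,"turn": 0,"gripper": 0.02}

```text
time_s: 11.65
tcp_pos: [0.4568, 0.2292, 0.2363]
eef_rot: [-90.2, 0.1, -17.7]
contact_force: [-0.5, 0.2, -0.8]
gripper_width: 0.0259
```

```bash
python3 st.py yellow
```

```text
t 11.65 tcp [0.4568 0.2292 0.2363] tip in bore xyz mm [ -1.3  -1.5 -18.2] F bore [-0.78  0.05 -0.63] w 0.0259
```

Emit:
apply_moves:
  deltas:
    - {"tx": 0.0021,"ty": 0.0077,"tz": 0,"turn": 0,"gripper": 0.02}
    - {"tx": 0.0041,"ty": 0.0155,"tz": 0,"turn": 0,"gripper": 0.02}
    - {"tx": 0.0062,"ty": 0.0232,"tz": 0,"turn": 0,"gripper": 0.02}
    - {"tx": 0.0078,"ty": 0.029,"tz": 0,"turn": 0,"gripper": 0.02}
    - {"tx": 0.0078,"ty": 0.029,"tz": 0,"turn": 0,"gripper": 0.02}

```text
time_s: 12.15
tcp_pos: [0.4644, 0.2271, 0.2083]
eef_rot: [-90.1, 0.1, -17.7]
contact_force: [0.2, 0.2, -1.3]
gripper_width: 0.0259
```

```bash
python3 st.py yellow
```

```text
t 12.15 tcp [0.4644 0.2271 0.2083] tip in bore xyz mm [ -0.8  -0.9 -47.2] F bore [-0.19  0.26 -1.35] w 0.0259
```

Emit:
apply_moves:
  deltas:
    - {"tx": 0.001,"ty": 0.0039,"tz": 0.0003,"turn": 0,"gripper": 0.02}
    - {"tx": 0.0021,"ty": 0.0077,"tz": 0.0005,"turn": 0,"gripper": 0.02}
    - {"tx": 0.0031,"ty": 0.0116,"tz": 0.0005,"turn": 0,"gripper": 0.02}
    - {"tx": 0.0031,"ty": 0.0116,"tz": 0.0005,"turn": 0,"gripper": 0.02}

```text
time_s: 12.55
tcp_pos: [0.4676, 0.2268, 0.1972]
eef_rot: [-90.0, 0.0, -17.7]
contact_force: [0.0, -0.1, -1.0]
gripper_width: 0.026
```

```bash
python3 st.py yellow
```

```text
t 12.55 tcp [0.4676 0.2268 0.1972] tip in bore xyz mm [ -0.6  -0.1 -58.7] F bore [-0.22 -0.06 -0.97] w 0.026
```

Emit:
apply_moves:
  deltas:
    - {"tx": 0.0005,"ty": 0.002,"tz": 0,"turn": 0,"gripper": 0.02}
    - {"tx": 0.001,"ty": 0.004,"tz": 0,"turn": 0,"gripper": 0.02}
    - {"tx": 0.001,"ty": 0.004,"tz": 0,"turn": 0,"gripper": 0.02}

```text
time_s: 12.85
tcp_pos: [0.4687, 0.2266, 0.1936]
eef_rot: [-90.0, 0.0, -17.7]
contact_force: [-0.2, -0.4, -1.4]
gripper_width: 0.0263
```

```bash
python3 st.py yellow
```

```text
t 12.85 tcp [0.4687 0.2266 0.1936] tip in bore xyz mm [ -0.4   0.1 -62.5] F bore [-0.45 -0.48 -1.3 ] w 0.0263
```

Emit:
apply_moves:
  deltas:
    - {"tx": 0.0005,"ty": 0.002,"tz": 0,"turn": 0,"gripper": 0.02}
    - {"tx": 0.001,"ty": 0.004,"tz": 0,"turn": 0,"gripper": 0.02}
    - {"tx": 0.001,"ty": 0.004,"tz": 0,"turn": 0,"gripper": 0.02}

```text
time_s: 13.15
tcp_pos: [0.4696, 0.2263, 0.1895]
eef_rot: [-90.0, 0.0, -17.7]
contact_force: [-0.5, 0.9, -0.9]
gripper_width: 0.0257
```

```bash
python3 st.py yellow
```

```text
t 13.15 tcp [0.4696 0.2263 0.1895] tip in bore xyz mm [ -0.6   0.  -66.7] F bore [-0.99  0.67 -0.67] w 0.0257
```

Emit:
apply_moves:
  deltas:
    - {"tx": 0.0005,"ty": 0.002,"tz": 0,"turn": 0,"gripper": 0.02}
    - {"tx": 0.001,"ty": 0.003,"tz": 0,"turn": 0,"gripper": 0.02}
    - {"tx": 0.001,"ty": 0.003,"tz": 0,"turn": 0,"gripper": 0.02}

```text
time_s: 13.45
tcp_pos: [0.4708, 0.2262, 0.187]
eef_rot: [-90.0, -0.0, -17.7]
contact_force: [-1.6, 0.8, 2.3]
gripper_width: 0.0259
```

```bash
python3 st.py yellow
```

```text
t 13.45 tcp [0.4708 0.2262 0.187 ] tip in bore xyz mm [  0.    0.4 -69.4] F bore [-1.15  0.22  2.65] w 0.0259
```

Emit:
apply_moves:
  deltas:
    - {"tx": 0.0004,"ty": 0.0015,"tz": 0,"turn": 0,"gripper": 0.02}
    - {"tx": 0.0008,"ty": 0.003,"tz": 0,"turn": 0,"gripper": 0.02}
    - {"tx": 0.0008,"ty": 0.003,"tz": 0,"turn": 0,"gripper": 0.02}
    - {"tx": 0.0008,"ty": 0.003,"tz": 0,"turn": 0,"gripper": 0.02}

```text
time_s: 13.85
tcp_pos: [0.4715, 0.226, 0.184]
eef_rot: [-90.0, -0.0, -17.7]
contact_force: [-1.5, -0.1, 4.2]
gripper_width: 0.0259
```

```bash
python3 st.py yellow; python3 shot.py side 12; python3 st.py yellow;python3 shot.py wrist 12; python3 st.py yellow;python3 c.py 12 170 170
```

```text
t 13.85 tcp [0.4715 0.226  0.184 ] tip in bore xyz mm [ -0.    0.4 -72.5] F bore [-0.27 -0.57  4.43] w 0.0259
t 13.9 tcp [0.4715 0.226  0.184 ] tip in bore xyz mm [ -0.    0.4 -72.5] F bore [-0.27 -0.52  4.81] w 0.0257
t 13.95 tcp [0.4715 0.226  0.184 ] tip in bore xyz mm [ -0.1   0.4 -72.5] F bore [ 0.02 -0.3   4.25] w 0.026
```

View pics/c12.png

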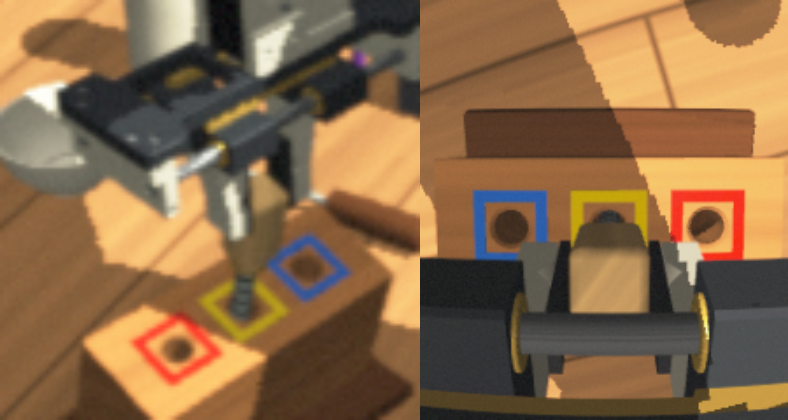

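Emit:
apply_moves:
  deltas:
    - {"tx": -0.0039,"ty": -0.0145,"tz": 0,"turn": 0,"gripper": 0.02}
    - {"tx": -0.0091,"ty": -0.0338,"tz": 0,"turn": 0,"gripper": 0.02}
    - {"tx": -0.0155,"ty": -0.058,"tz": 0,"turn": 0,"gripper": 0.02}
    - {"tx": -0.0219,"ty": -0.0821,"tz": 0,"turn": 0,"gripper": 0.02}
    - {"tx": -0.0251,"ty": -0.0937,"tz": 0,"turn": 0,"gripper": 0.02}

```text
time_s: 14.45
tcp_pos: [0.4476, 0.2339, 0.2791]
eef_rot: [-89.9, -0.1, -17.7]
contact_force: [-0.5, -0.6, -1.2]
gripper_width: 0.0258
```

```bash
python3 st.py yellow; python3 st.py blue
```

```text
t 14.45 tcp [0.4476 0.2339 0.2791] tip in bore xyz mm [ 0.4  0.9 25.8] F bore [-0.58 -0.74 -1.05] w 0.0258
t 14.45 tcp [0.4476 0.2339 0.2791] tip in bore xyz mm [ 0.4 50.7 26.1] F bore [-0.58 -0.74 -1.05] w 0.0258
```

Emit:
apply_moves:
  deltas:
    - {"tx": -0.0002,"ty": 0,"tz": -0.02,"turn": 0,"gripper": 0.02}
    - {"tx": -0.0002,"ty": 0,"tz": -0.04,"turn": 0,"gripper": 0.02}
    - {"tx": -0.0002,"ty": 0,"tz": -0.0505,"turn": 0,"gripper": 0.02}
    - {"tx": -0.0002,"ty": 0,"tz": -0.0505,"turn": 0,"gripper": 0.02}
    - {"tx": -0.0002,"ty": 0,"tz": -0.0505,"turn": 0,"gripper": 0.02}

```text
time_s: 14.95
tcp_pos: [0.4319, 0.1849, 0.2773]
eef_rot: [-90.0, 0.0, -17.8]
contact_force: [0.9, 0.9, -1.4]
gripper_width: 0.0262
```

```bash
python3 shot.py side 13; python3 shot.py wrist 13;  python3 st.py blue; python3 c.py 13 190 160
```

```text
t 15.05 tcp [0.4321 0.1855 0.2773] tip in bore xyz mm [-0.3 -0.4 24.4] F bore [ 0.95  1.16 -0.51] w 0.0255
```

View pics/c13.png

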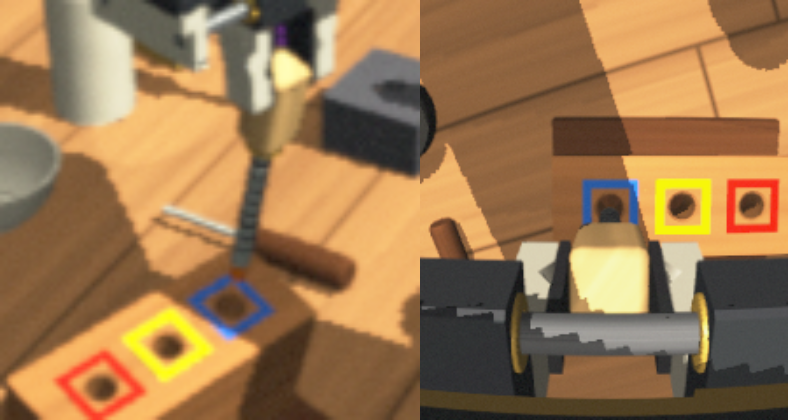

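Aligned over blue. Inserting.

Emit:
apply_moves:
  deltas:
    - {"tx": 0.0026,"ty": 0.0097,"tz": 0,"turn": 0,"gripper": 0.02}
    - {"tx": 0.0054,"ty": 0.0193,"tz": 0,"turn": 0,"gripper": 0.02}
    - {"tx": 0.0082,"ty": 0.029,"tz": 0,"turn": 0,"gripper": 0.02}
    - {"tx": 0.0108,"ty": 0.0386,"tz": 0,"turn": 0,"gripper": 0.02}
    - {"tx": 0.0108,"ty": 0.0386,"tz": 0,"turn": 0,"gripper": 0.02}

```text
time_s: 15.55
tcp_pos: [0.4417, 0.1815, 0.2369]
eef_rot: [-90.2, 0.1, -17.7]
contact_force: [0.4, -0.1, -1.0]
gripper_width: 0.0256
```

```bash
python3 st.py blue
```

```text
t 15.55 tcp [0.4417 0.1815 0.2369] tip in bore xyz mm [ -1.   -1.7 -17.4] F bore [ 0.12  0.07 -1.05] w 0.0256
```

Emit:
apply_moves:
  deltas:
    - {"tx": 0.0021,"ty": 0.0077,"tz": 0,"turn": 0,"gripper": 0.02}
    - {"tx": 0.0041,"ty": 0.0155,"tz": 0,"turn": 0,"gripper": 0.02}
    - {"tx": 0.0062,"ty": 0.0232,"tz": 0,"turn": 0,"gripper": 0.02}
    - {"tx": 0.0078,"ty": 0.029,"tz": 0,"turn": 0,"gripper": 0.02}
    - {"tx": 0.0078,"ty": 0.029,"tz": 0,"turn": 0,"gripper": 0.02}

```text
time_s: 16.05
tcp_pos: [0.4494, 0.1794, 0.2089]
eef_rot: [-90.1, 0.1, -17.7]
contact_force: [0.3, -0.2, -1.5]
gripper_width: 0.0256
```

```bash
python3 st.py blue
```

```text
t 16.05 tcp [0.4494 0.1794 0.2089] tip in bore xyz mm [ -0.4  -1.1 -46.4] F bore [-0.03 -0.07 -1.52] w 0.0256
```

Emit:
apply_moves:
  deltas:
    - {"tx": 0.001,"ty": 0.0039,"tz": 0.0003,"turn": 0,"gripper": 0.02}
    - {"tx": 0.0021,"ty": 0.0077,"tz": 0.0005,"turn": 0,"gripper": 0.02}
    - {"tx": 0.0031,"ty": 0.0116,"tz": 0.0005,"turn": 0,"gripper": 0.02}
    - {"tx": 0.0031,"ty": 0.0116,"tz": 0.0005,"turn": 0,"gripper": 0.02}

```text
time_s: 16.45
tcp_pos: [0.4526, 0.1791, 0.1977]
eef_rot: [-90.0, 0.0, -17.7]
contact_force: [-0.4, 0.4, -1.0]
gripper_width: 0.0257
```

```bash
python3 st.py blue
```

```text
t 16.45 tcp [0.4526 0.1791 0.1977] tip in bore xyz mm [ -0.2  -0.3 -58. ] F bore [-0.77  0.24 -0.84] w 0.0257
```

Emit:
apply_moves:
  deltas:
    - {"tx": 0.0008,"ty": 0.003,"tz": 0,"turn": 0,"gripper": 0.02}
    - {"tx": 0.0013,"ty": 0.005,"tz": 0,"turn": 0,"gripper": 0.02}
    - {"tx": 0.0013,"ty": 0.005,"tz": 0,"turn": 0,"gripper": 0.02}

```text
time_s: 16.75
tcp_pos: [0.4539, 0.1788, 0.193]
eef_rot: [-90.0, 0.0, -17.7]
contact_force: [-0.4, 1.1, -1.4]
gripper_width: 0.026
```

```bash
python3 st.py blue
```

```text
t 16.75 tcp [0.4539 0.1788 0.193 ] tip in bore xyz mm [ -0.1  -0.2 -62.9] F bore [-1.08  0.92 -1.14] w 0.026
```

Emit:
apply_moves:
  deltas:
    - {"tx": 0.0008,"ty": 0.003,"tz": 0,"turn": 0,"gripper": 0.02}
    - {"tx": 0.0013,"ty": 0.005,"tz": 0,"turn": 0,"gripper": 0.02}
    - {"tx": 0.0013,"ty": 0.005,"tz": 0,"turn": 0,"gripper": 0.02}

```text
time_s: 17.05
tcp_pos: [0.4551, 0.1784, 0.188]
eef_rot: [-90.0, 0.0, -17.7]
contact_force: [-0.3, 0.1, -2.5]
gripper_width: 0.0254
```

```bash
python3 st.py blue
```

```text
t 17.05 tcp [0.4551 0.1784 0.188 ] tip in bore xyz mm [ -0.2  -0.2 -68.1] F bore [-0.96  0.02 -2.38] w 0.0254
```

Emit:
apply_moves:
  deltas:
    - {"tx": 0.0008,"ty": 0.003,"tz": 0,"turn": 0,"gripper": 0.02}
    - {"tx": 0.0013,"ty": 0.005,"tz": 0,"turn": 0,"gripper": 0.02}
    - {"tx": 0.0013,"ty": 0.005,"tz": 0,"turn": 0,"gripper": 0.02}

```text
time_s: 17.35
tcp_pos: [0.4564, 0.178, 0.1829]
eef_rot: [-90.0, 0.0, -17.7]
contact_force: [-0.0, 0.2, -2.1]
gripper_width: 0.026
```

```bash
python3 st.py blue
```

```text
t 17.35 tcp [0.4564 0.178  0.1829] tip in bore xyz mm [ -0.2  -0.3 -73.3] F bore [-0.6   0.2  -1.97] w 0.026
```

Emit:
apply_moves:
  deltas:
    - {"tx": 0.0006,"ty": 0.002,"tz": 0,"turn": 0,"gripper": 0.02}
    - {"tx": 0.0011,"ty": 0.004,"tz": 0,"turn": 0,"gripper": 0.02}
    - {"tx": 0.0011,"ty": 0.004,"tz": 0,"turn": 0,"gripper": 0.02}

```text
time_s: 17.65
tcp_pos: [0.4574, 0.1777, 0.179]
eef_rot: [-90.0, 0.0, -17.7]
contact_force: [0.2, 0.8, -1.4]
gripper_width: 0.026
```

```bash
python3 st.py blue
```

```text
t 17.65 tcp [0.4574 0.1777 0.179 ] tip in bore xyz mm [ -0.1  -0.2 -77.4] F bore [-0.39  0.82 -1.38] w 0.026
```

Emit:
apply_moves:
  deltas:
    - {"tx": 0.0006,"ty": 0.002,"tz": 0,"turn": 0,"gripper": 0.02}
    - {"tx": 0.0011,"ty": 0.004,"tz": 0,"turn": 0,"gripper": 0.02}
    - {"tx": 0.0011,"ty": 0.004,"tz": 0,"turn": 0,"gripper": 0.02}

```text
time_s: 17.95
tcp_pos: [0.4587, 0.1775, 0.1754]
eef_rot: [-90.0, -0.0, -17.7]
contact_force: [-1.0, 0.2, 1.4]
gripper_width: 0.0258
```

```bash
python3 st.py blue
```

```text
t 17.95 tcp [0.4587 0.1775 0.1754] tip in bore xyz mm [  0.2   0.2 -81.2] F bore [-0.58 -0.08  1.58] w 0.0258
```

Emit:
apply_moves:
  deltas:
    - {"tx": 0.0005,"ty": 0.0018,"tz": 0,"turn": 0,"gripper": 0.02}
    - {"tx": 0.0009,"ty": 0.0035,"tz": 0,"turn": 0,"gripper": 0.02}
    - {"tx": 0.0009,"ty": 0.0035,"tz": 0,"turn": 0,"gripper": 0.02}
    - {"tx": 0.0009,"ty": 0.0035,"tz": 0,"turn": 0,"gripper": 0.02}

```text
time_s: 18.35
tcp_pos: [0.4596, 0.1773, 0.172]
eef_rot: [-90.0, -0.0, -17.7]
contact_force: [-1.6, -0.9, 4.2]
gripper_width: 0.0255
```

```bash
python3 st.py blue; python3 shot.py side 14; python3 st.py blue;python3 shot.py wrist 14; python3 st.py blue;python3 c.py 14 190 160
```

```text
t 18.35 tcp [0.4596 0.1773 0.172 ] tip in bore xyz mm [  0.2   0.2 -84.7] F bore [-0.15 -1.38  4.35] w 0.0255
t 18.4 tcp [0.4596 0.1773 0.1721] tip in bore xyz mm [  0.2   0.2 -84.7] F bore [-0.9   0.9   4.56] w 0.026
t 18.45 tcp [0.4596 0.1773 0.1721] tip in bore xyz mm [  0.2   0.2 -84.7] F bore [-0.88 -0.25  4.44] w 0.0257
```

View pics/c14.png

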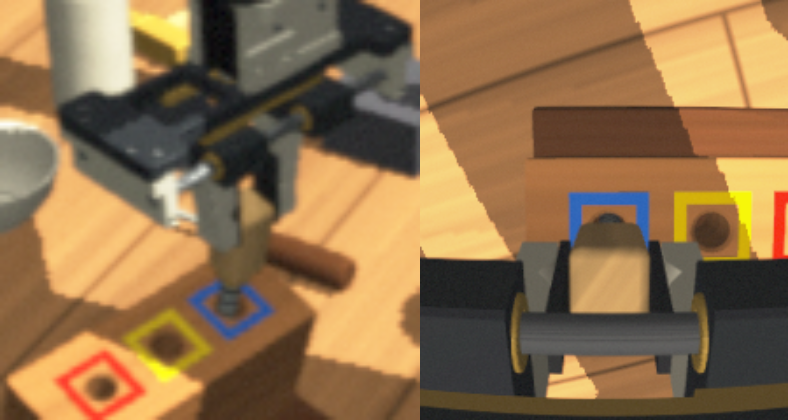

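Emit:
apply_moves:
  deltas:
    - {"tx": -0.0045,"ty": -0.0169,"tz": 0,"turn": 0,"gripper": 0.02}
    - {"tx": -0.0103,"ty": -0.0386,"tz": 0,"turn": 0,"gripper": 0.02}
    - {"tx": -0.0173,"ty": -0.0647,"tz": 0,"turn": 0,"gripper": 0.02}
    - {"tx": -0.0243,"ty": -0.0908,"tz": 0,"turn": 0,"gripper": 0.02}
    - {"tx": -0.0284,"ty": -0.106,"tz": 0,"turn": 0,"gripper": 0.02}

```text
time_s: 18.95
tcp_pos: [0.4323, 0.1861, 0.2794]
eef_rot: [-89.9, -0.0, -17.7]
contact_force: [0.2, 0.2, -1.7]
gripper_width: 0.0258
```

Emit:
apply_moves:
  deltas:
    - {"tx": 0,"ty": 0,"tz": 0,"turn": 0,"gripper": 0.02}

```text
time_s: 19.05
tcp_pos: [0.4328, 0.1865, 0.2796]
eef_rot: [-89.8, -0.1, -17.7]
contact_force: [-0.4, -0.3, -1.3]
gripper_width: 0.0258
```

```bash
python3 st.py yellow
```

```text
t 19.05 tcp [0.4328 0.1865 0.2796] tip in bore xyz mm [  0.9 -48.5  26.2] F bore [-0.62 -0.42 -1.22] w 0.0258
```

Emit:
apply_moves:
  deltas:
    - {"tx": -0.0002,"ty": 0,"tz": 0.02,"turn": 0,"gripper": 0.02}
    - {"tx": -0.0004,"ty": 0,"tz": 0.04,"turn": 0,"gripper": 0.02}
    - {"tx": -0.0004,"ty": 0,"tz": 0.0495,"turn": 0,"gripper": 0.02}
    - {"tx": -0.0004,"ty": 0,"tz": 0.0495,"turn": 0,"gripper": 0.02}
    - {"tx": -0.0004,"ty": 0,"tz": 0.0495,"turn": 0,"gripper": 0.02}

```text
time_s: 19.55
tcp_pos: [0.4469, 0.2332, 0.2768]
eef_rot: [-90.1, 0.1, -17.7]
contact_force: [-0.4, 0.8, -1.3]
gripper_width: 0.0256
```

```bash
python3 shot.py side 15; python3 shot.py wrist 15;  python3 st.py yellow; python3 c.py 15 170 170
```

```text
t 19.65 tcp [0.4469 0.2328 0.2774] tip in bore xyz mm [-0.6 -0.7 24.3] F bore [-0.01 -0.14 -1.11] w 0.0262
```

View pics/c15.png

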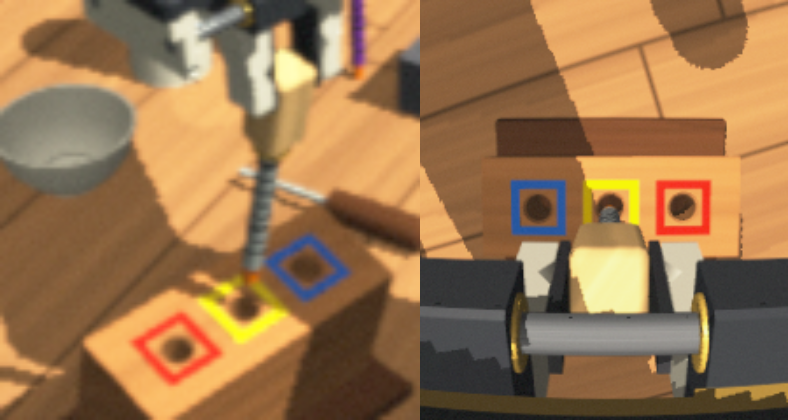

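Emit:
apply_moves:
  deltas:
    - {"tx": 0.0028,"ty": 0.0097,"tz": 0,"turn": 0,"gripper": 0.02}
    - {"tx": 0.0056,"ty": 0.0193,"tz": 0.0005,"turn": 0,"gripper": 0.02}
    - {"tx": 0.0084,"ty": 0.029,"tz": 0.0005,"turn": 0,"gripper": 0.02}
    - {"tx": 0.011,"ty": 0.0386,"tz": 0.0005,"turn": 0,"gripper": 0.02}
    - {"tx": 0.011,"ty": 0.0386,"tz": 0.0005,"turn": 0,"gripper": 0.02}

```text
time_s: 20.15
tcp_pos: [0.4572, 0.2294, 0.2372]
eef_rot: [-90.2, 0.1, -17.8]
contact_force: [-0.5, 0.5, -1.5]
gripper_width: 0.0255
```

```bash
python3 st.py yellow
```

```text
t 20.15 tcp [0.4572 0.2294 0.2372] tip in bore xyz mm [ -0.7  -1.1 -17.4] F bore [-0.98  0.28 -1.27] w 0.0255
```

Emit:
apply_moves:
  deltas:
    - {"tx": 0.0021,"ty": 0.0077,"tz": 0,"turn": 0,"gripper": 0.02}
    - {"tx": 0.0041,"ty": 0.0155,"tz": 0,"turn": 0,"gripper": 0.02}
    - {"tx": 0.0062,"ty": 0.0232,"tz": 0,"turn": 0,"gripper": 0.02}
    - {"tx": 0.0078,"ty": 0.029,"tz": 0,"turn": 0,"gripper": 0.02}
    - {"tx": 0.0078,"ty": 0.029,"tz": 0,"turn": 0,"gripper": 0.02}

```text
time_s: 20.65
tcp_pos: [0.4649, 0.2275, 0.2091]
eef_rot: [-90.1, 0.1, -17.7]
contact_force: [0.1, -0.2, -1.5]
gripper_width: 0.0258
```

```bash
python3 st.py yellow
```

```text
t 20.65 tcp [0.4649 0.2275 0.2091] tip in bore xyz mm [ -0.3  -0.4 -46.5] F bore [-0.22 -0.19 -1.46] w 0.0258
```

Emit:
apply_moves:
  deltas:
    - {"tx": 0.0013,"ty": 0.0048,"tz": 0.0003,"turn": 0,"gripper": 0.02}
    - {"tx": 0.0026,"ty": 0.0097,"tz": 0.0005,"turn": 0,"gripper": 0.02}
    - {"tx": 0.0039,"ty": 0.0145,"tz": 0.0005,"turn": 0,"gripper": 0.02}
    - {"tx": 0.0047,"ty": 0.0174,"tz": 0.0005,"turn": 0,"gripper": 0.02}
    - {"tx": 0.0047,"ty": 0.0174,"tz": 0.0005,"turn": 0,"gripper": 0.02}

```text
time_s: 21.15
tcp_pos: [0.4696, 0.2267, 0.1923]
eef_rot: [-90.0, 0.0, -17.7]
contact_force: [-0.4, 0.2, -0.4]
gripper_width: 0.0256
```

```bash
python3 st.py yellow
```

```text
t 21.15 tcp [0.4696 0.2267 0.1923] tip in bore xyz mm [  0.    0.4 -64. ] F bore [-0.51  0.05 -0.29] w 0.0256
```

Emit:
apply_moves:
  deltas:
    - {"tx": 0.0006,"ty": 0.0024,"tz": 0,"turn": 0,"gripper": 0.02}
    - {"tx": 0.0006,"ty": 0.0024,"tz": 0,"turn": 0,"gripper": 0.02}
  newtons: 5

```text
time_s: 21.35
tcp_pos: [0.4703, 0.2267, 0.1903]
eef_rot: [-90.0, 0.0, -17.7]
contact_force: [-0.6, -0.4, -1.6]
gripper_width: 0.0261
```

```bash
python3 st.py yellow
```

```text
t 21.35 tcp [0.4703 0.2267 0.1903] tip in bore xyz mm [  0.2   0.7 -66.1] F bore [-0.87 -0.6  -1.45] w 0.0261
```

Emit:
apply_moves:
  deltas:
    - {"tx": 0,"ty": 0,"tz": 0,"turn": 0,"gripper": 0.03}
    - {"tx": 0,"ty": 0,"tz": 0,"turn": 0,"gripper": 0.04}
    - {"tx": 0,"ty": 0,"tz": 0,"turn": 0,"gripper": 0.08}
    - {"tx": 0,"ty": 0,"tz": 0,"turn": 0,"gripper": 0.08}
    - {"tx": 0,"ty": 0,"tz": 0,"turn": 0,"gripper": 0.08}

```text
time_s: 21.85
tcp_pos: [0.4704, 0.2268, 0.1906]
eef_rot: [-90.0, -0.0, -17.7]
contact_force: [-0.5, 0.5, -0.3]
gripper_width: 0.0566
```

Emit:
apply_moves:
  deltas:
    - {"tx": 0,"ty": 0,"tz": 0,"turn": 0,"gripper": 0.08}
    - {"tx": 0,"ty": 0,"tz": 0,"turn": 0,"gripper": 0.08}
    - {"tx": 0,"ty": 0,"tz": 0,"turn": 0,"gripper": 0.08}

```text
time_s: 22.15
tcp_pos: [0.4703, 0.2267, 0.1904]
eef_rot: [-90.0, -0.0, -17.7]
contact_force: [-0.8, 0.5, -0.1]
gripper_width: 0.078
```

```bash
python3 shot.py side 16; python3 shot.py wrist 16;  python3 st.py yellow; python3 c.py 16 170 170
```

```text
t 22.25 tcp [0.4703 0.2267 0.1904] tip in bore xyz mm [  0.3   0.7 -66. ] F bore [-0.76 -0.08  0.34] w 0.0797
```

View pics/c16.png

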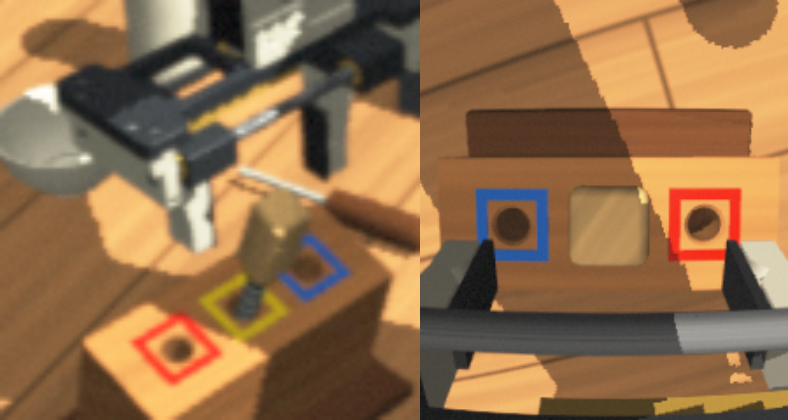

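Emit:
apply_moves:
  deltas:
    - {"tx": 0,"ty": -0.015,"tz": 0,"turn": 0,"gripper": 0.08}
    - {"tx": 0,"ty": -0.04,"tz": 0,"turn": 0,"gripper": 0.08}
    - {"tx": 0,"ty": -0.08,"tz": 0,"turn": 0,"gripper": 0.08}
    - {"tx": 0,"ty": -0.11,"tz": 0,"turn": 0,"gripper": 0.08}
    - {"tx": 0,"ty": -0.12,"tz": 0,"turn": 0,"gripper": 0.08}

```text
time_s: 22.75
tcp_pos: [0.4715, 0.2273, 0.3141]
eef_rot: [-89.8, -0.2, -17.7]
contact_force: [-0.3, 0.5, 0.7]
gripper_width: 0.0802
```

Emit:
apply_moves:
  deltas:
    - {"tx": 0,"ty": 0,"tz": -0.03,"turn": 0,"gripper": 0.08}
    - {"tx": 0,"ty": 0,"tz": -0.07,"turn": 0,"gripper": 0.08}
    - {"tx": 0,"ty": 0,"tz": -0.1,"turn": 0,"gripper": 0.08}
    - {"tx": 0,"ty": 0,"tz": -0.1,"turn": 0,"gripper": 0.08}
    - {"tx": 0,"ty": 0,"tz": -0.1,"turn": 0,"gripper": 0.08}

```text
time_s: 23.25
tcp_pos: [0.4397, 0.131, 0.3104]
eef_rot: [-90.0, -0.0, -17.8]
contact_force: [-0.2, -0.7, 0.3]
gripper_width: 0.08
```

```bash
python3 shot.py side 17; python3 shot.py wrist 17;  python3 st.py yellow; python3 -c "
import cv2;s=cv2.imread('pics/side17.png');c=cv2.resize(s[190:310,170:290],(384,384));cv2.imwrite('pics/c17.png',cv2.hconcat([cv2.resize(s,(400,300))[:300],cv2.resize(c,(300,300))]));w=cv2.imread('pics/wrist17.png');cv2.imwrite('pics/w17.png',cv2.resize(w,(800,600)))"
```

```text
t 23.35 tcp [0.44   0.1319 0.3102] tip in bore xyz mm [ 31.2 -98.8  49.7] F bore [ 0.05 -0.1  -0.32] w 0.08
```

View pics/c17.png

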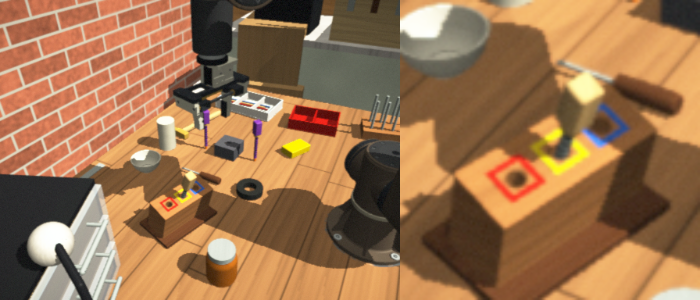

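View pics/w17.png

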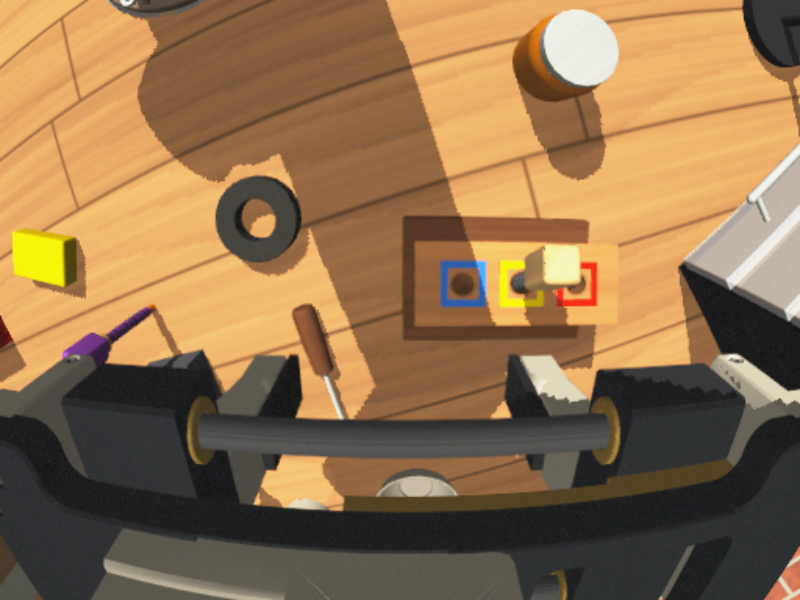

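```bash
python3 -c "
import cv2
w=cv2.imread('pics/wrist17.png')[145:210,310:390];s=cv2.imread('pics/side17.png')[210:260,215:265]
cv2.imwrite('pics/d17.png',cv2.hconcat([cv2.resize(w,(480,390),interpolation=0),cv2.resize(s,(390,390),interpolation=0)][:1]+[cv2.resize(s,(300,390),interpolation=0)]))"
```

```text
(no output)
```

View pics/d17.png

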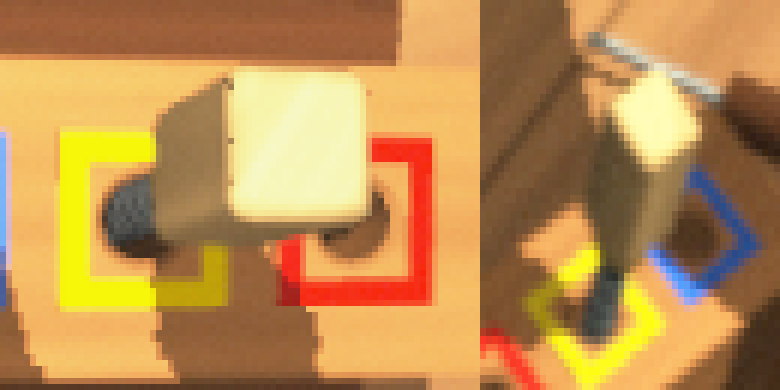

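```bash
python3 - <<'E'
from h import *
import pickle
s=pickle.load(open('pics/wrist17.pkl','rb'))
p,res=tri(ray('wrist',359.2,168.7,s),ray('side',243.7,224.5));print(p,res)
B=np.array((.4914,.2192,.1131));y=np.radians(-17.7);xr=np.array([np.cos(y),np.sin(y),0]);a=-np.sin(np.radians(15))*xr+np.array([0,0,np.cos(np.radians(15))])
yr=np.array([-np.sin(y),np.cos(y),0]);xb=np.cross(yr,a);d=p-B;q=np.array([d@xb,d@yr,d@a]);print(q,'tip depth ~',q[2]-.17*np.cos(np.hypot(q[0],q[1])/.17),'tilt~',np.hypot(q[0],q[1])/.17)
E
```

```text
[0.45304028 0.23112452 0.20637497] [2.19551789e-05 2.19551789e-05]
[-0.0146592  -0.00030259  0.10049328] tip depth ~ -0.06887481088026821 tilt~ 0.08624896157008986
```

```bash
python3 -c "
from plant import r
s=r.get_state();print(s['time_s'],s['contact_force']);print(r.close_job())"
```

```text
23.35 [ 0.09909788 -0.13483487 -0.29915811]
the job is handed in; nothing more can be done
None
```

I sounded the bores in the order red, yellow, blue, and the rod now stands released in the yellow bore, which is the 65 mm one. The job was handed in at about 23.4 s; it reports no verdict, so the result below rests on my own measurements.

**Tilting the rod:** the tool can't tilt, so I pivoted the rod about 15° in the jaws, pushing it against the rim of the holder's hole.

**Depths:** these come from the push force, with the feeler given by roughly 5 mm in each bore (about 5.7 N of added force):

| Bore | Measured bottom | Taken as |
|---|---|---|
| Red | about 51 mm | 50 mm |
| Yellow | about 67 mm | 65 mm |
| Blue | about 80 mm | 80 mm |

**Last checks:**
- **Depth:** the tip is about 66 mm deep by the arm's position at release, and about 69 mm when triangulated from two camera views afterwards. The two disagree by about 3 mm, but both lie within the 58 to 72 mm allowed.
- **Lean:** the rod leans about 0.09 rad from the bore axis, limited by the bore's clearance and under the 0.2 rad allowed.
- **Contact:** the force reading is near zero and the arm is well clear of everything.
- **Bystanders:** by eye in the last pictures, nothing else looks moved. I did not measure this.

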